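Set the angle stand for a slanted mortise and lay out the chisel

TASK

Get the angle stand ready for chopping a slanted mortise: first swing its turntable until the white pointer lines up with the orange mark on the base, then raise the hinged work plate to 45 degrees. After that, draw the orange-handled chisel out of its slot in the case and lay it in the stand's tool rest, its handle lying centred across both V notches, and let go. Do not shift the orange mark, and leave the other chisels and everything else on the bench where they are.

Things in the scene. Friction and masses are not known exactly. Their poses are not given: they have to be found in the camera images.
- stand: the angle stand's fixed grey base, a disc 270 mm across and 20 mm high, bolted down; origin at its centre on the bench, z up, on the swivel axis
- swivel (a joint): the turntable's angle about the vertical swivel axis through stand, positive anticlockwise seen from above, rad, range -0.95 to 0.8; 0 when its x axis lies along the base's x axis. Stiff by friction (about 0.5 N m), stays where it is left. It carries the pointer, swing handle, tool rest and work plate
- mark (a joint): angle of the orange mark about the same axis and from the same zero, rad: pointer and mark are lined up when swivel equals mark. It differs each time and must not be moved
- mark_tip (a point): top of the orange mark, a fin 30 mm long (radially), 8 mm wide, 22 mm high standing on the base's rim, 133 mm from the swivel axis at 42 mm height; its x axis points outward
- index (a point): tip of the white pointer on the turntable, 6 mm wide, 116 mm from the swivel axis along the turntable's x axis, 37 mm high; axes are the turntable's: x outward through the pointer, z up
- swing_grip (a point): middle of the swing handle, an upright round dark wood handle 24 mm in diameter, from 85 to 145 mm above the bench; this point is 120 mm high, 130 mm from the swivel axis, at -y of the turntable (90 degrees clockwise of the pointer). Push it or grip it to turn the turntable
- tilt (a joint): tilt of the work plate from level, rad, 0 level to 1.25; 45 degrees is 0.785. Stiff by friction (about 1.3 N m plus up to 0.5 N m of weight when raising: some 12 N at the bar), stays where it is left
- tilt_hinge (a point): middle of the plate's hinge axis, which runs along the turntable's y axis, at turntable x = 75 mm (pointer side), 80 mm above the bench; axes as the turntable
- tilt_bar (a point): middle of the plate's steel bar handle, 14 mm in diameter, parallel to the hinge and 155 mm from it, on the side away from the pointer (plate level: turntable x = -80 mm, 80 mm high). Raising it tilts the plate. Clear for 78 mm between its two arms; 48 mm gap to the plate's edge. Plate axes: x from bar to hinge, y along the bar, z out of the upper face
- plate_face (a point): middle of the upper face of the wood blank (85 x 92 x 24 mm) clamped on the hinged plywood plate (105 x 120 x 14 mm); axes of the plate, z out of the face
- case: plywood chisel case, a closed block 90 (x) x 205 (y) x 60 mm (z), fixed to the bench; origin at the centre of its underside. Its front face (at x = -45 mm) has three slots, at y = -65, 0 and 65 mm, 35 mm above the bench, each with a sprung rubber lining that grips a chisel blade (about 6 N to draw out, straight towards the case's -x)
- chisel: the orange-handled mortise chisel: round handle 24 mm thick, 105 mm long, then a steel blade 14 x 10 mm, 67 mm long. Origin at the middle of the handle on its axis, x towards the blade's tip (119 mm away). 0.1 to 0.2 kg, balanced about 20 mm bladewards of the origin. It starts almost level, about 33 mm above the bench, 60 mm of blade in one of the slots, the handle sticking out in front
- rest (a point): where the chisel's origin belongs in the green tool rest: 90 mm above the bench, at turntable y = +170 mm (90 degrees anticlockwise of the pointer); turntable axes. Two yellow V notches, 8 mm thick, 44 mm wide at the top, rims 94 mm high, at x = -35 and +35 mm of it hold the handle level along x; between them it is free down to 42 mm height. The blade may point either way
- chisel_b: a mortise chisel identical in shape to the orange one and gripped the same way in another slot, handle of pale wood; leave it
- chisel_c: a mortise chisel identical in shape to the orange one and gripped the same way in another slot, handle green; leave it
- mallet: square-headed wooden joiner's mallet lying flat, 320 mm long, 70 mm high; origin under its handle
- glue: white glue bottle with red cap, 54 mm across, 110 mm tall; origin at the centre of its foot
- cup: blue ceramic cup, 76 mm across, 95 mm tall; origin at the centre of its foot
- sander: cork sanding block 110 x 65 x 30 mm; origin at the centre of its underside
- square: try square lying flat, dark wood stock 110 mm, steel blade 160 mm; origin under the stock
- offcut: wood offcut 200 x 45 x 22 mm lying flat; origin at the centre of its underside

How it is judged:
By the outcome, as a careful person would: the job done as asked, in the order asked, and still so for the second after the job is handed in, with the robot touching nothing.
It also fails if it takes over 72 s, if anything falls off the work surface, if the arm or the gripper's body presses on something with over 40 N, if the wrist force passes 120 N, or if a joint passes its speed limit or range.

ROBOT

A 7-joint arm with a two-finger parallel gripper is mounted at the origin on the work surface. World frame = base frame: x ahead of the robot, y to its left, z up, the work surface at z = 0. Lengths are in m, angles in rad, forces in N, time in s.
With the tool pointing down it reaches from about 0.4 to 0.85 m from the base axis. Payload 10.4 kg.
Tool frame: the origin (TCP) lies midway between the tips of the shut fingers; the grasp point (between the pads) lies 19 mm behind it (grip_point_offset is the distance from the TCP to the grasp point, in m); y points along the fingers, z is the direction in which the jaws open and shut, and the axes are right-handed (so a half turn about y gives the same grasp; the last joint's range is limited). The gripper opens to 85 mm and grips with 20 to 120 N. Pads are 22 mm wide; open, the fingers measure 114 mm over their backs; the gripper's body (76 mm by 85 mm) begins 54 mm behind the grasp point. The pads swing forward as they close: fully open they stand 13 mm farther back than shut.
Start: joints at [-1.157, 0.332, -0.065, 1.46, 0.022, 1.35, -0.088], TCP at [0.264, 0.566, 0.231] pointing down, gripper open.
Joint ranges: [-2.6, 2.6], [-0.5, 2.12], [-1.47, 1.34], [0.16, 2.42], [-1.27, 4.41], [0.06, 2.06], [-2.6, 2.6]. Speed limits (rad/s): [2.22, 2.22, 2.79, 2.79, 3.14, 3.14, 3.14].

INTERFACE

Orientations are given as a unit quaternion [x, y, z, w].
In Python, from workcell import * gives the robot as it stands.
- The arm moves only by the tool send_rows, never from a script. Its argument "motion" is a list of rows, each a list of 7 numbers: the opening in per cent of the stroke, from 0 (shut) to 100 (fully open), then the shift along the tool's x, y, z in m, then the turn, a rotation vector about the tool's x, y, z in rad. In form: [[claw, tx, ty, tz, ax, ay, az], ...]. A call has 1 to 10 rows; each row is the pose to reach, as a shift and turn from the pose commanded when the call began, along the tool's axes at that moment; what a row does not reach only later rows make up. A row lasts 1/12 s, in which the tool goes at most 41.7 mm and 7.16 degrees, less where a joint would pass 70% of its speed; a pose out of reach is approached as far as the arm can. A call with a gripper value outside its range is refused whole. The fingers move at their own pace and stop on an object; "squeeze" is the grip in N (left out, the last holds). Time passes only in rows, so rows that repeat a pose let the fingers close. It gives the time, the measured TCP pose, the force and the opening at its end, in the units of the state.
- get_obs(): the state, without advancing time (a new reading comes with each control period).
- camera(name): name is "scene" or "top" or "wrist"; returns a dict with "pixels" (480x640x3 uint8, red, green, blue), "range_z" (480x640 float32, m along the optical axis (not along the pixel's ray), 0 where there is no reading), "fovy" (degrees; the focal length in pixels is half the picture's height over the tangent of half this angle, whatever the lens; pixels are square), "cx", "cy" (the principal point, pixels), "view" (4x4, takes a point from world to camera coordinates); the wrist camera has in their place "T_tool_cam" (4x4, takes a point from camera to tool coordinates, whose origin is the TCP and whose axes are the tool frame's). Camera axes: x right, y down, z forward; pixel columns grow to the right and rows downward; lengths in m; the calibration is good to about 2 mm. A picture is of the moment at which its call begins: read the wrist's pose just before it.
- hand_in(): hands the job in, once; it reports no verdict.
The state is a dict: "clock": time; "joint_pos": joint angles; "joint_velocities": joint speeds; "tau": joint torques, N m; "position": TCP position; "ee_rot": TCP orientation; "ft_force": force on the tool from outside, world axes, zero at the start; "torque": the same for the moment, N m; "grip_width": opening from 0.0 (shut) to 1.0 (fully open).
Only numpy, scipy, OpenCV 4.12 (cv2) and the standard library are available. Lean on these libraries where they do the work, as an engineer would, in place of code of your own. Each camera call takes 0.05 s, during which the arm holds its last target.

## Working session

There is one attempt and no reset: what is moved stays moved. The work goes in short steps, Python scripts to look and compute and a tool call to move; the robot and the scene stay as the last step left them, time stands still between calls to the robot, and variables do not carry over. Pictures are saved under pics/ and viewed, and the job is handed in when it is done.

Besides the shell and the picture viewer there is one more tool, called in YAML: its name, and indented under it one key for each argument. send_rows: Moves the arm, as the interface text tells. Its arguments: {"type":"object","properties":{"motion":{"type":"array"},"squeeze":{"type":"number"}},"required":["motion"]}

```bash
ls; mkdir -p pics
cat > h.py <<'E'
from workcell import *
import numpy as np, cv2
from scipy.spatial.transform import Rotation as R
def cam(n):
    if n=='wrist':
        o=get_obs(); c=camera(n); T=np.eye(4); T[:3,:3]=R.from_quat(o['ee_rot']).as_matrix(); T[:3,3]=o['position']
        c['c2w']=T@c['T_tool_cam']
    else:
        c=camera(n); c['c2w']=np.linalg.inv(c['view'])
    c['f']=240/np.tan(np.radians(c['fovy'])/2)
    return c
def save(c,fn): cv2.imwrite('pics/'+fn,c['pixels'][:,:,::-1])
def pts(c,m):
    v,u=np.nonzero(m&(c['range_z']>0)); z=c['range_z'][v,u]
    p=np.stack([(u-c['cx'])/c['f']*z,(v-c['cy'])/c['f']*z,z,np.ones_like(z)])
    return (c['c2w']@p)[:3].T
def onplane(c,u,v,h):
    d=c['c2w'][:3,:3]@np.array([(u-c['cx'])/c['f'],(v-c['cy'])/c['f'],1.]); o=c['c2w'][:3,3]
    return o+d*(h-o[2])/d[2]
def proj(c,p):
    q=np.linalg.inv(c['c2w'])@np.append(p,1); return q[0]/q[2]*c['f']+c['cx'],q[1]/q[2]*c['f']+c['cy']
E
python3 - <<'E'
from h import *
o=get_obs(); print({k:np.round(v,3) for k,v in o.items()})
print(R.from_quat(o['ee_rot']).as_matrix().round(3))
for n in ('scene','top','wrist'):
    c=cam(n); save(c,n+'0.png'); print(n,c['fovy'],c['cx'],c['cy'],c['c2w'].round(3))
E
```

```text
pics
{'clock': np.float64(0.0), 'joint_pos': array([-1.157,  0.333, -0.065,  1.461,  0.022,  1.35 , -0.089]), 'joint_velocities': array([-0.001, -0.001, -0.   ,  0.   ,  0.001,  0.   ,  0.   ]), 'tau': array([-1.0000e-03, -6.2545e+01,  4.8000e-02, -3.9161e+01,  1.6000e-02,
        1.0000e-02,  0.0000e+00]), 'position': array([0.264, 0.566, 0.231]), 'ee_rot': array([ 0.691, -0.153,  0.153, -0.69 ]), 'ft_force': array([-0.777,  0.098,  0.364]), 'torque': array([0.048, 0.015, 0.047]), 'grip_width': np.float64(0.998)}
[[ 0.906 -0.001  0.423]
 [-0.423 -0.001  0.906]
 [ 0.    -1.    -0.001]]
scene 54.601199012362365 328.3695052144117 233.7562647609201 [[ 0.743  0.542 -0.392  0.938]
 [ 0.669 -0.611  0.423 -0.479]
 [-0.01  -0.576 -0.817  1.019]
 [ 0.     0.     0.     1.   ]]
top 50.335894114300764 326.00343232817477 235.2187719222536 [[ 0.007 -0.998  0.059  0.388]
 [-1.    -0.007 -0.011  0.022]
 [ 0.012 -0.059 -0.998  1.739]
 [ 0.     0.     0.     1.   ]]
wrist 58.30434778303713 321.7803466437945 237.56881397731829 [[ 0.423  0.875  0.234  0.205]
 [ 0.906 -0.408 -0.111  0.594]
 [-0.001  0.259 -0.966  0.374]
 [ 0.     0.     0.     1.   ]]
```

View pics/scene0.png

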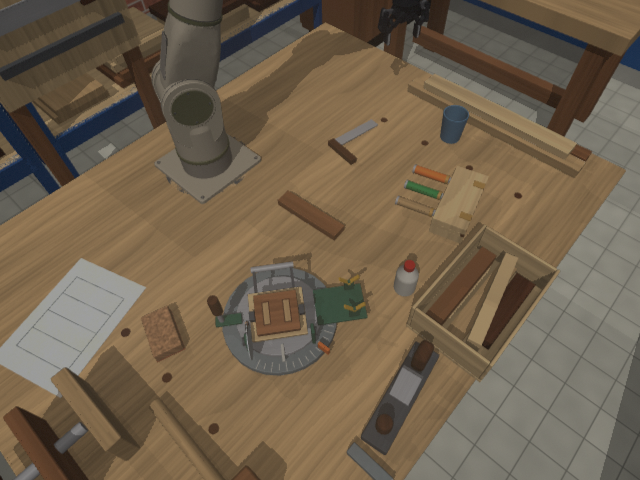

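View pics/top0.png

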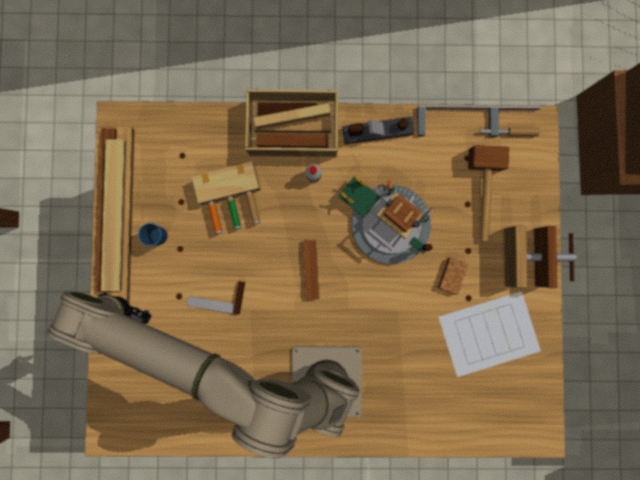

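View pics/wrist0.png

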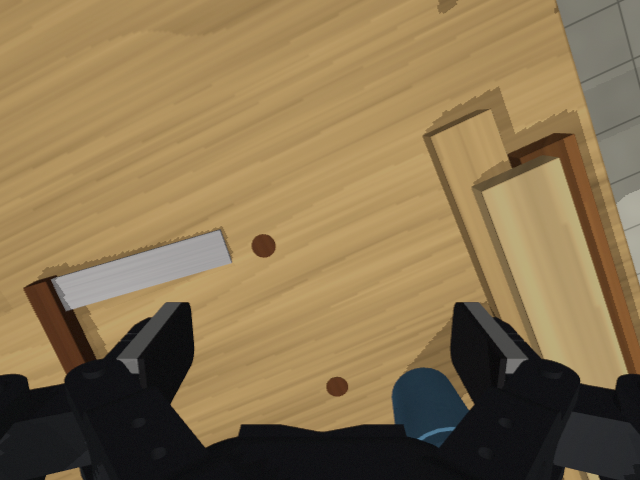

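Run:
```python
from h import *
c=cam('scene'); t=cam('top')
np.savez('s.npz',px=c['pixels'],z=c['range_z']); 
a=cv2.resize(c['pixels'][240:400,180:400],None,fx=3.5,fy=3.5,interpolation=cv2.INTER_CUBIC); cv2.imwrite('pics/sz.png',a[:,:,::-1])
a=cv2.resize(t['pixels'][160:280,320:460],None,fx=5,fy=5,interpolation=cv2.INTER_CUBIC); cv2.imwrite('pics/tz.png',a[:,:,::-1])
a=cv2.resize(c['pixels'][140:260,370:510],None,fx=5,fy=5,interpolation=cv2.INTER_CUBIC); cv2.imwrite('pics/cz.png',a[:,:,::-1])
for n,c in (('s',c),('t',t)):
  h=cv2.cvtColor(c['pixels'],cv2.COLOR_RGB2HSV)
  m=((h[...,0]<14)&(h[...,1]>150)&(h[...,2]>150)).astype(np.uint8)
  k,l,st,ce=cv2.connectedComponentsWithStats(m)
  for i in range(1,k):
    if st[i,4]>5:
      p=pts(c,l==i); print(n,st[i],ce[i].round(1),len(p) and (np.median(p,0).round(3),p.max(0).round(3),p.min(0).round(3)))
```

```text
s [415 167  31  13 128] [430.6 173. ] (array([0.547, 0.373, 0.043]), array([0.587, 0.392, 0.049]), array([0.502, 0.358, 0.037]))
s [319 343   5   4   7] [320.9 344.7] (array([ 0.659, -0.207,  0.044]), array([ 0.664, -0.205,  0.045]), array([ 0.651, -0.208,  0.04 ]))
t [311 167   5   5  18] [312.9 168.7] (array([0.699, 0.047, 0.11 ]), array([0.705, 0.054, 0.117]), array([0.691, 0.041, 0.103]))
t [389 180   2   7  10] [389.5 183. ] (array([ 0.666, -0.208,  0.041]), array([ 0.676, -0.207,  0.047]), array([ 0.656, -0.211,  0.035]))
t [210 206  11  25 114] [215.4 218.5] (array([0.54 , 0.371, 0.043]), array([0.584, 0.391, 0.053]), array([0.504, 0.356, 0.03 ]))
```

View pics/sz.png

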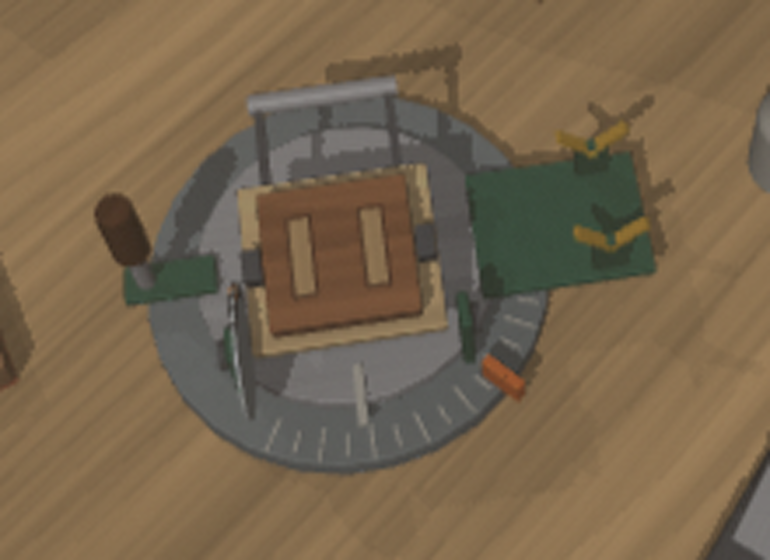

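View pics/tz.png

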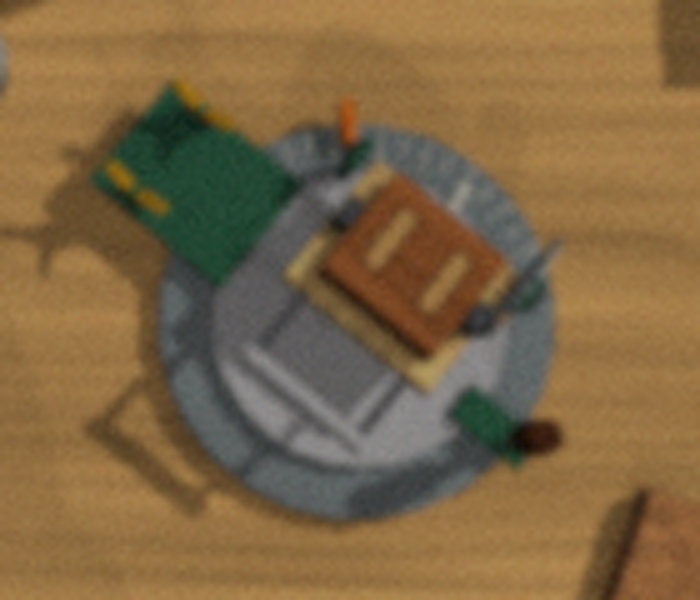

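View pics/cz.png

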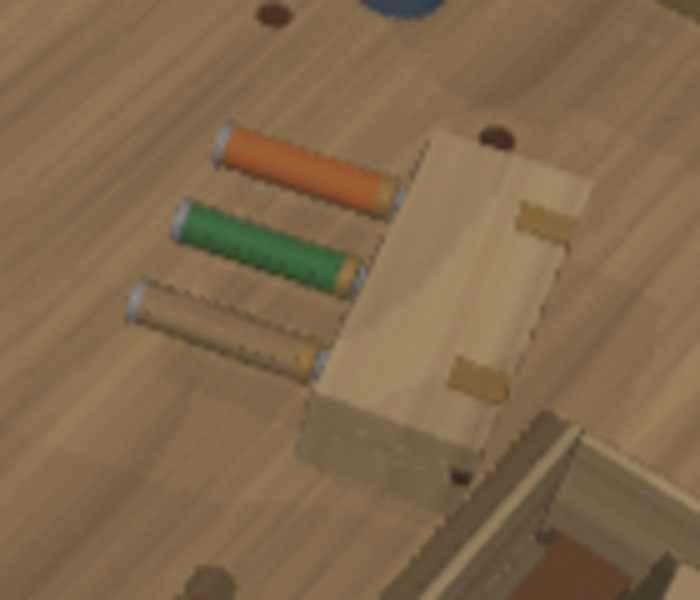

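Run:
```python
from h import *
from scipy.optimize import least_squares
for n in('scene','top'):
  c=cam(n); h=cv2.cvtColor(c['pixels'],cv2.COLOR_RGB2HSV)
  full=np.zeros((480,640),bool)
  ok=c['range_z']>0
  v,u=np.nonzero(ok); P=np.full((480,640,3),9.); P[v,u]=pts(c,ok)
  reg=(np.hypot(P[...,0]-.55,P[...,1]+.22)<.22)
  base=reg&(abs(P[...,2]-.02)<.006)&(h[...,1]<90)
  p=P[base]
  # circle: outermost per angle
  ctr=p[:,:2].mean(0)
  for it in range(5):
    d=p[:,:2]-ctr; a=np.arctan2(d[:,1],d[:,0]); r=np.hypot(*d.T)
    b=((a+np.pi)/(2*np.pi)*60).astype(int)
    idx=[np.nonzero(b==k)[0][np.argmax(r[b==k])] for k in range(60) if (b==k).sum()>2]
    q=p[idx,:2]
    s=least_squares(lambda x:np.hypot(q[:,0]-x[0],q[:,1]-x[1])-x[2],[*ctr,.135],loss='soft_l1',f_scale=.002)
    ctr=s.x[:2]
  print(n,'base',s.x.round(4),len(idx))
  H=h
  masks={'yellow':reg&(H[...,0]>18)&(H[...,0]<30)&(H[...,1]>150)&(H[...,2]>110)&(P[...,2]>.06),
   'orange':reg&(H[...,0]<14)&(H[...,1]>150)&(H[...,2]>150),
   'green':reg&(H[...,0]>60)&(H[...,0]<90)&(H[...,1]>90),
   'hand':reg&(P[...,2]>.09)&(H[...,2]<90)&(H[...,0]<20)}
  for k,m in masks.items():
    nn,l,st,ce=cv2.connectedComponentsWithStats(m.astype(np.uint8))
    for i in range(1,nn):
      if st[i,4]>3:
        p=P[l==i]; md=np.median(p,0); d=md[:2]-ctr
        print(n,k,st[i,4],ce[i].round(1),md.round(3),'zr',p[:,2].min().round(3),p[:,2].max().round(3),'r',np.hypot(*d).round(3),'ang',np.degrees(np.arctan2(d[1],d[0])).round(1))
  for nm,box in (('bar',(250,255,300,275)),) if n=='scene' else (('bar',(365,228,395,252)),):
    print(nm,P[box[1]:box[3]:2,box[0]:box[2]:6,2].round(3))
```

```text
scene base [ 0.5311 -0.2132  0.1338] 52
scene yellow 30 [354.2 278.3] [ 0.619 -0.05   0.086] zr 0.075 0.094 r 0.185 ang 61.8
scene yellow 22 [342.3 280. ] [ 0.602 -0.072  0.087] zr 0.076 0.098 r 0.158 ang 63.4
scene yellow 35 [360.1 305.4] [ 0.673 -0.093  0.086] zr 0.076 0.097 r 0.186 ang 40.1
scene yellow 24 [348.  307.2] [ 0.657 -0.115  0.087] zr 0.075 0.096 r 0.16 ang 38.1
scene orange 5 [320.2 343.8] [ 0.655 -0.206  0.043] zr 0.039 0.045 r 0.124 ang 3.4
scene hand 55 [291.9 277. ] [ 0.523 -0.153  0.114] zr 0.106 0.122 r 0.061 ang 97.7
scene hand 60 [254.5 281.8] [ 0.47  -0.216  0.114] zr 0.106 0.121 r 0.061 ang -177.1
scene hand 206 [214.5 305.3] [ 0.456 -0.316  0.132] zr 0.09 0.151 r 0.128 ang -126.1
scene hand 4 [267.8 301.8] [ 0.533 -0.235  0.128] zr 0.127 0.128 r 0.022 ang -85.1
scene hand 85 [300.5 308.8] [ 0.592 -0.196  0.118] zr 0.092 0.127 r 0.063 ang 15.9
scene hand 4 [269.  310.5] [ 0.548 -0.246  0.124] zr 0.122 0.125 r 0.037 ang -63.0
scene hand 66 [252.  316.4] [ 0.528 -0.278  0.118] zr 0.095 0.125 r 0.065 ang -92.9
scene hand 4 [284.  317.5] [ 0.581 -0.235  0.12 ] zr
[... 2153 characters left out ...]
2] [ 0.542 -0.168  0.104] zr 0.093 0.115 r 0.05 ang 76.7
top hand 7 [418.7 220.4] [ 0.534 -0.296  0.097] zr 0.09 0.12 r 0.08 ang -87.7
top hand 15 [413.1 223.7] [ 0.522 -0.273  0.119] zr 0.101 0.136 r 0.057 ang -98.5
top hand 47 [427.1 247.1] [ 0.448 -0.313  0.142] zr 0.101 0.154 r 0.126 ang -130.7
bar [[0.04  0.033 0.031 0.036 0.035]
 [0.042 0.124 0.031 0.033 0.038]
 [0.033 0.12  0.03  0.036 0.039]
 [0.037 0.123 0.118 0.035 0.034]
 [0.036 0.034 0.124 0.029 0.028]
 [0.019 0.031 0.123 0.035 0.032]
 [0.02  0.037 0.036 0.122 0.033]
 [0.028 0.034 0.035 0.123 0.034]
 [0.022 0.031 0.034 0.112 0.119]
 [0.022 0.02  0.036 0.034 0.122]
 [0.016 0.024 0.025 0.037 0.126]
 [0.028 0.02  0.017 0.028 0.033]]
```

```bash
cat >> h.py <<'E'
def down(psi):
    p=np.radians(psi); z=np.array([np.cos(p),np.sin(p),0]); y=np.array([0,0,-1.]); return np.stack([np.cross(y,z),y,z],1)
def rel(pos,M):
    o=get_obs(); R0=R.from_quat(o['ee_rot']).as_matrix()
    t=R0.T@(np.array(pos)-o['position']); a=R.from_matrix(R0.T@M).as_rotvec()
    print('  ',pos,'->',t.round(4).tolist(),a.round(4).tolist())
E
python3 - <<'E'
from h import *
rel((.5,.2,.30),down(20)); rel((.47,-.26,.3),down(-39))
E
```

```text
(0.5, 0.2, 0.3) -> [0.3684, -0.0688, -0.2322] [0.0002, 0.7849, 0.0001]
   (0.47, -0.26, 0.3) -> [0.5359, -0.0686, -0.6617] [0.0001, 1.8146, 0.0003]
```

send_rows:
  motion:
    - [60,0.37,-0.069,-0.232,0,0.785,0]
    - [60,0.37,-0.069,-0.232,0,0.785,0]
    - [60,0.37,-0.069,-0.232,0,0.785,0]
    - [60,0.37,-0.069,-0.232,0,0.785,0]
    - [60,0.37,-0.069,-0.232,0,0.785,0]
    - [60,0.37,-0.069,-0.232,0,0.785,0]
    - [60,0.37,-0.069,-0.232,0,0.785,0]
    - [60,0.37,-0.069,-0.232,0,0.785,0]
    - [60,0.37,-0.069,-0.232,0,0.785,0]
    - [60,0.37,-0.069,-0.232,0,0.785,0]
  squeeze: 40

```text
clock: 1.18
position: [0.4885, 0.2188, 0.297]
ee_rot: [-0.579, 0.406, -0.406, 0.58]
ft_force: [1.0, 0.5, 0.1]
grip_width: 0.598
```

Run:
```python
from h import *
print(get_obs()['position'],get_obs()['joint_pos']);rel((.47,-.26,.3),down(-39))
```

```text
[0.48852232 0.21881739 0.2969658 ] [-0.76989928  0.09814136  0.28635933  1.61014499 -0.02828147  1.43663728
 -0.13200237]
   (0.47, -0.26, 0.3) -> [0.4436, -0.0033, -0.1812] [-0.0004, 1.0298, -0.0007]
```

send_rows:
  motion:
    - [60,0.44,-0.003,-0.18,0,1.03,0]
    - [60,0.44,-0.003,-0.18,0,1.03,0]
    - [60,0.44,-0.003,-0.18,0,1.03,0]
    - [60,0.44,-0.003,-0.18,0,1.03,0]
    - [60,0.44,-0.003,-0.18,0,1.03,0]
    - [60,0.44,-0.003,-0.18,0,1.03,0]
    - [60,0.44,-0.003,-0.18,0,1.03,0]
    - [60,0.44,-0.003,-0.18,0,1.03,0]
    - [60,0.44,-0.003,-0.18,0,1.03,0]
    - [60,0.44,-0.003,-0.18,0,1.03,0]

```text
clock: 2.02
position: [0.4709, -0.1977, 0.2994]
ee_rot: [0.303, -0.639, 0.639, -0.304]
ft_force: [1.7, -0.2, -1.2]
grip_width: 0.601
```

send_rows:
  motion:
    - [60,0,0,0,0,0,0]
    - [60,0,0,0,0,0,0]
    - [60,0,0,0,0,0,0]

```text
clock: 2.27
position: [0.4716, -0.1951, 0.2988]
ee_rot: [-0.304, 0.638, -0.638, 0.304]
ft_force: [0.7, 0.2, 0.3]
grip_width: 0.6
```

Run:
```python
from h import *
c=cam('wrist'); save(c,'w1.png'); np.savez('w1.npz',**c)
print(get_obs()['position'],get_obs()['joint_pos'])
```

```text
[ 0.4717659  -0.19438183  0.29879361] [-0.36966909  0.02794177  0.69481476  1.68266418 -0.01848238  1.43781985
 -0.35192068]
```

View pics/w1.png

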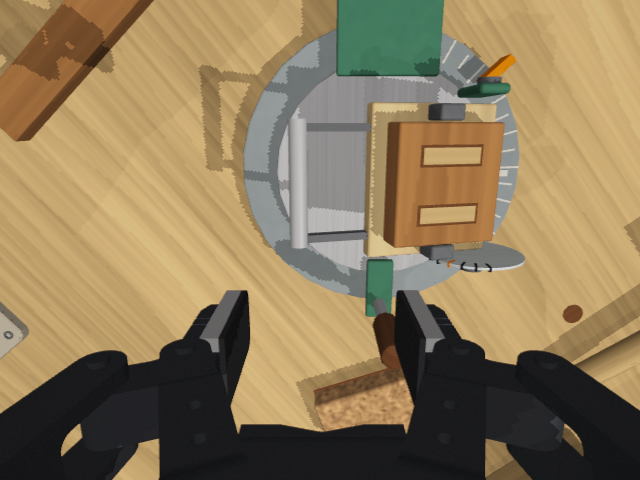

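Run:
```python
from h import *
c=dict(np.load('w1.npz')); h=cv2.cvtColor(c['pixels'],cv2.COLOR_RGB2HSV)
m=(h[...,0]<16)&(h[...,1]>180)&(h[...,2]>150); m[100:]=0
p=pts(c,m); t=p[p[:,2]>.036]; print('mark',len(p),p.mean(0),'top',len(t),t.mean(0),t.min(0),t.max(0))
m=np.zeros((480,640),bool); m[300:370,370:400]=1; m&=(h[...,2]<110)&(h[...,0]<20)
p=pts(c,m); p=p[p[:,2]>.08]; print('handle',len(p),p.mean(0),p.min(0),p.max(0))
for a in (.09,.1,.11,.12,.13,.14):
  q=p[abs(p[:,2]-a)<.005]; print(a,len(q),len(q) and (q[:,:2].mean(0),q.min(0)[:2],q.max(0)[:2]))
m=np.zeros((480,640),bool); m[165:182,495:512]=1; m&=(h[...,1]<60)&(h[...,2]>170); print('ptr',m.sum()); p=pts(c,m); print(p.round(3)[::3])
print(c['pixels'][165:182:2,498:512:2].tolist() if 0 else '')
```

```text
mark 8 [ 0.66282624 -0.20248229  0.04197442] top 8 [ 0.66282624 -0.20248229  0.04197442] [ 0.65293295 -0.20319273  0.04051711] [ 0.67390099 -0.20162326  0.04296461]
handle 1074 [ 0.45152663 -0.29602892  0.14875209] [ 0.43479798 -0.32561232  0.08639961] [ 0.49687287 -0.20376073  0.31560111]
0.09 66 (array([ 0.44999671, -0.30641194]), array([ 0.4379535 , -0.31348487]), array([ 0.45757644, -0.30344816]))
0.1 119 (array([ 0.44890554, -0.30586303]), array([ 0.43798496, -0.31207485]), array([ 0.45740135, -0.30318235]))
0.11 116 (array([ 0.44817369, -0.3054265 ]), array([ 0.4380472 , -0.30956371]), array([ 0.45616648, -0.30350536]))
0.12 113 (array([ 0.44745619, -0.30519218]), array([ 0.43791734, -0.30864308]), array([ 0.45505232, -0.30338705]))
0.13 116 (array([ 0.44705588, -0.30497998]), array([ 0.43799274, -0.30729235]), array([ 0.45417197, -0.30348218]))
0.14 265 (array([ 0.44370634, -0.30969441]), array([ 0.43479798, -0.32561232]), array([ 0.45334507, -0.30288059]))
ptr 77
[[ 0.62  -0.284  0.022]
 [ 0.623 -0.287  0.02 ]
 [ 0.625 -0.288  0.02 ]
 [ 0.627 -0.29   0.021]
 [ 0.62  -0.285  0.022]
 [ 0.623 -0.287  0.02 ]
 [ 0.625 -0.288  0.022]
 [ 0.627 -0.291  0.021]
 [ 0.62  -0.286  0.021]
 [ 0.614 -0.282  0.038]
 [ 0.617 -0.284  0.037]
 [ 0.619 -0.286  0.037]
 [ 0.615 -0.283  0.038]
 [ 0.617 -0.286  0.035]
 [ 0.623 -0.293  0.021]
 [ 0.615 -0.285  0.036]
 [ 0.616 -0.286  0.038]
 [ 0.623 -0.294  0.021]
 [ 0.613 -0.285  0.038]
 [ 0.616 -0.287  0.036]
 [ 0.622 -0.294  0.022]
 [ 0.613 -0.286  0.036]
 [ 0.615 -0.287  0.037]
 [ 0.611 -0.285  0.038]
 [ 0.613 -0.287  0.038]
 [ 0.615 -0.288  0.038]]
```

Run:
```python
from h import *
rel((.447,-.315,.19),down(-39.2));rel((.447,-.315,.105),down(-39.2))
```

```text
(0.447, -0.315, 0.19) -> [0.1094, 0.1087, 0.0566] [0.0005, 0.0048, -0.0003]
   (0.447, -0.315, 0.105) -> [0.1095, 0.1937, 0.0566] [0.0005, 0.0048, -0.0003]
```

send_rows:
  motion:
    - [60,0.109,0.06,0.056,0,0.005,0]
    - [60,0.109,0.06,0.056,0,0.005,0]
    - [60,0.109,0.06,0.056,0,0.005,0]
    - [60,0.109,0.09,0.056,0,0.005,0]
    - [60,0.109,0.11,0.056,0,0.005,0]
    - [60,0.109,0.11,0.056,0,0.005,0]

```text
clock: 2.82
position: [0.4448, -0.3135, 0.1848]
ee_rot: [-0.305, 0.641, -0.637, 0.301]
ft_force: [-0.0, -0.0, -0.6]
grip_width: 0.601
```

Run:
```python
from h import *
c=cam('wrist'); save(c,'w2.png')
rel((.447,-.315,.105),down(-39.2))
```

```text
(0.447, -0.315, 0.105) -> [0.0004, 0.0824, 0.0019] [0.0039, 0.0, 0.0008]
```

View pics/w2.png

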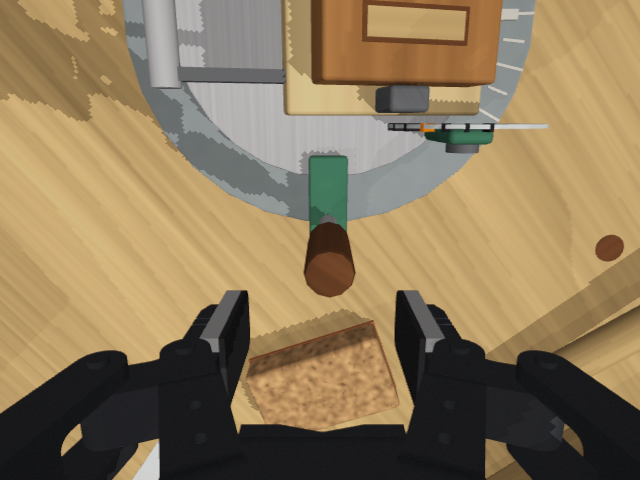

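Run:
```python
from h import *
c=cam('wrist')
print(onplane(c,330,275,.145), get_obs()['position'])
h=cv2.cvtColor(c['pixels'],cv2.COLOR_RGB2HSV)
m=(h[...,2]<130)&(h[...,0]<20); m[:215]=0;m[300:]=0; m[:,:290]=0;m[:,370:]=0
p=pts(c,m);p=p[(p[:,2]>.141)&(p[:,2]<.15)];print(len(p),p.mean(0),p.min(0),p.max(0))
```

```text
[ 0.44749384 -0.31695004  0.145     ] [ 0.44709495 -0.31404438  0.18914434]
1882 [ 0.44720123 -0.31467565  0.14479262] [ 0.43534036 -0.32662273  0.14101957] [ 0.45806781 -0.30368818  0.14713572]
```

send_rows:
  motion:
    - [60,0.001,0.04,0.001,0,0,0]
    - [60,0.001,0.07,0.001,0,0,0]
    - [60,0.001,0.084,0.001,0,0,0]
    - [60,0.001,0.084,0.001,0,0,0]
    - [10,0.001,0.084,0.001,0,0,0]
    - [10,0.001,0.084,0.001,0,0,0]
    - [10,0.001,0.084,0.001,0,0,0]
    - [10,0.001,0.084,0.001,0,0,0]
    - [10,0.001,0.084,0.001,0,0,0]
    - [10,0.001,0.084,0.001,0,0,0]
  squeeze: 40

```text
clock: 3.75
position: [0.448, -0.3171, 0.1073]
ee_rot: [0.302, -0.638, 0.64, -0.304]
ft_force: [-1.3, 2.7, 7.0]
grip_width: 0.271
```

Run:
```python
from h import *
o=get_obs(); print(o['position'],o['ft_force'],o['grip_width'],o['joint_pos'].round(2))
C=np.array([.531,-.2155]); d=o['position'][:2]-C; print(np.hypot(*d),np.degrees(np.arctan2(*d[::-1])))
a0=np.arctan2(d[1],d[0]); r=np.hypot(*d)
for k in range(1,9):
  a=a0+np.radians(5.3*k); rel((*(C+r*np.array([np.cos(a),np.sin(a)])),o['position'][2]),down(-39.2+5.3*k))
```

```text
[ 0.44803186 -0.3171087   0.10729375] [-1.29704443  2.70643367  6.9559215 ] 0.2706190428752543 [-0.12  0.33  0.77  1.85 -0.27  1.06  0.07]
0.13117941618742704 -129.23320709947083
   (np.float64(0.45777223027667), np.float64(-0.32433810441486544), np.float64(0.1072937491757914)) -> [-0.0006, 0.0, 0.0121] [-0.003, -0.0935, -0.0018]
   (np.float64(0.4681387407348785), np.float64(-0.33063688077621944), np.float64(0.1072937491757914)) -> [-0.0022, 0.0001, 0.0241] [-0.0031, -0.186, -0.0017]
   (np.float64(0.47904275290479825), np.float64(-0.3359511673067652), np.float64(0.1072937491757914)) -> [-0.005, 0.0001, 0.0359] [-0.0032, -0.2785, -0.0016]
   (np.float64(0.49039103090037844), np.float64(-0.34023552364879933), np.float64(0.1072937491757914)) -> [-0.0089, 0.0002, 0.0474] [-0.0033, -0.371, -0.0014]
   (np.float64(0.5020865400945864), np.float64(-0.34345331596942785), np.float64(0.1072937491757914)) -> [-0.0138, 0.0002, 0.0585] [-0.0033, -0.4635, -0.0013]
   (np.float64(0.5140292768240415), np.float64(-0.34557703020195063), np.float64(0.1072937491757914)) -> [-0.0197, 0.0002, 0.0691] [-0.0034, -0.556, -0.0011]
   (np.float64(0.526117123480703), np.float64(-0.3465885073077403), np.float64(0.1072937491757914)) -> [-0.0266, 0.0003, 0.0791] [-0.0035, -0.6485, -0.001]
   (np.float64(0.5382467216790593), np.float64(-0.3464790985469836), np.float64(0.1072937491757914)) -> [-0.0343, 0.0003, 0.0884] [-0.0035, -0.741, -0.0008]
```

send_rows:
  motion:
    - [10,-0.0006,0,0.012,0,-0.0925,0]
    - [10,-0.0022,0,0.024,0,-0.185,0]
    - [10,-0.005,0,0.036,0,-0.2775,0]
    - [10,-0.009,0,0.0475,0,-0.37,0]
    - [10,-0.0138,0,0.0585,0,-0.4625,0]
    - [10,-0.0197,0,0.069,0,-0.555,0]
    - [10,-0.0266,0,0.079,0,-0.648,0]
    - [10,-0.0266,0,0.079,0,-0.648,0]
    - [10,-0.0266,0,0.079,0,-0.648,0]

```text
clock: 4.5
position: [0.5271, -0.3452, 0.1073]
ee_rot: [0.49, -0.508, 0.509, -0.492]
ft_force: [1.6, 5.6, 6.6]
grip_width: 0.27
```

Run:
```python
from h import *
o=get_obs(); print(o['position'],o['ft_force'],o['grip_width'],o['joint_pos'].round(2))
C=np.array([.531,-.2155]); d=o['position'][:2]-C; print(np.hypot(*d),np.degrees(np.arctan2(*d[::-1])))
for n in ('wrist','scene','top'):
  c=cam(n); save(c,n+'3.png'); 
  if n!='wrist':
    b=(270,310,310,370) if n=='scene' else (370,420,170,210)
    x,y=(280,310) if n=='scene' else (360,165)
    a=cv2.resize(c['pixels'][y:y+70,x:x+80],None,fx=8,fy=8,interpolation=cv2.INTER_CUBIC); cv2.imwrite(f'pics/{n}3z.png',a[:,:,::-1])
```

```text
[ 0.52711995 -0.34522281  0.10732811] [1.60641632 5.56776081 6.60797487] 0.2696894469779662 [ 0.05  0.49  0.6   1.62 -0.3   1.12  0.69]
0.1297808190049997 -91.71322318407624
```

View pics/wrist3.png

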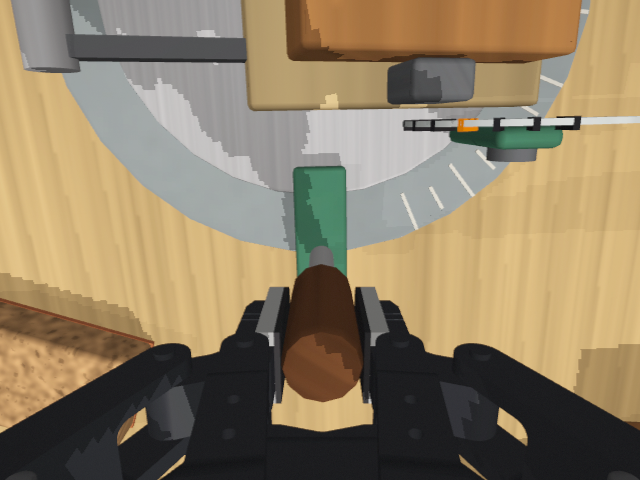

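View pics/scene3z.png

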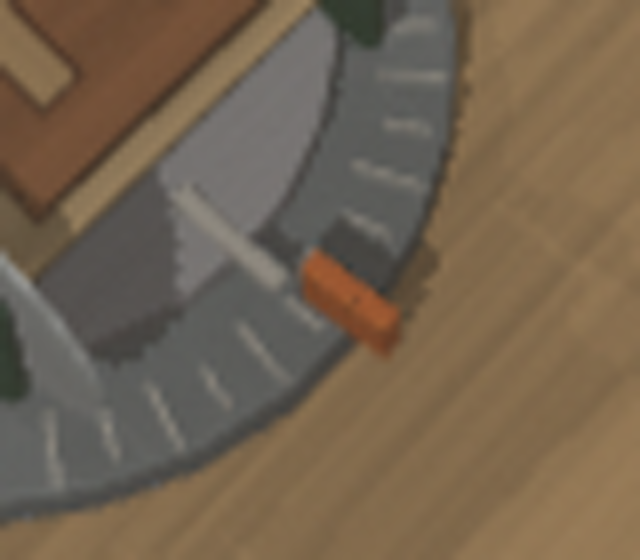

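View pics/top3z.png

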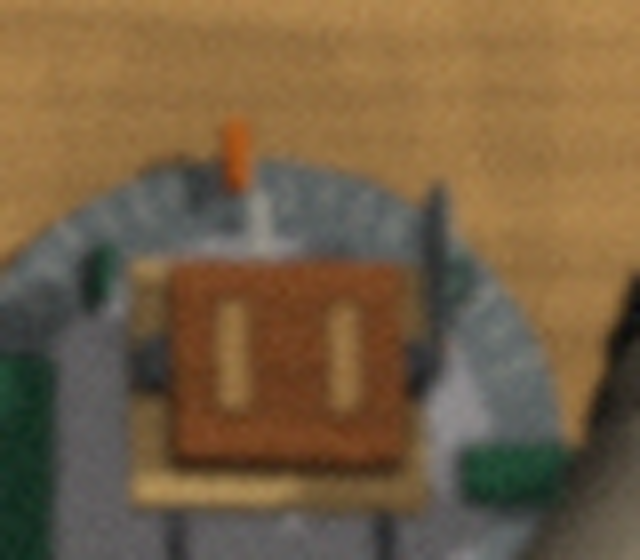

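Run:
```python
from h import *
o=get_obs()
C=np.array([.531,-.2155]); d=o['position'][:2]-C; a0=np.arctan2(d[1],d[0])
for k in (2.4,4.8):
  a=a0+np.radians(k); rel((*(C+.1305*np.array([np.cos(a),np.sin(a)])),o['position'][2]),down(-2.1+k))
```

```text
(np.float64(0.5322155324672414), np.float64(-0.3459943388841872), np.float64(0.10735747991133279)) -> [0.0006, 0.0, 0.0055] [-0.0039, -0.0411, -0.0005]
   (np.float64(0.5376790019874823), np.float64(-0.3458289719611538), np.float64(0.10735747991133279)) -> [0.0002, 0.0, 0.0109] [-0.0039, -0.083, -0.0004]
```

send_rows:
  motion:
    - [10,0.0004,0,0.0055,0,-0.041,0]
    - [10,0,0,0.011,0,-0.083,0]
    - [10,0,0,0.011,0,-0.083,0]
    - [10,0,0,0.011,0,-0.083,0]
    - [10,0,0,0.011,0,-0.083,0]

```text
clock: 5.07
position: [0.5378, -0.3449, 0.1073]
ee_rot: [-0.511, 0.487, -0.488, 0.513]
ft_force: [0.3, 7.1, 7.6]
grip_width: 0.27
```

```bash
cat > al.py <<'E'
from h import *
o=get_obs(); print(o['position'],o['ft_force'],o['grip_width'])
C=np.array([.531,-.2155])
def an(p): d=np.array(p)[:2]-C; return np.hypot(*d).round(4),np.degrees(np.arctan2(*d[::-1])).round(2)
print('grip',an(o['position']))
for n in ('scene','top'):
  c=cam(n); P=np.full((480,640,3),9.); ok=c['range_z']>0; P[ok]=pts(c,ok)
  h=cv2.cvtColor(c['pixels'],cv2.COLOR_RGB2HSV); 
  rr=np.hypot(P[...,0]-C[0],P[...,1]-C[1])
  m=(h[...,0]<14)&(h[...,1]>130)&(h[...,2]>130)&(rr<.155)&(rr>.1)&(P[...,2]<.06)
  v,u=np.nonzero(m); q=onplane(c,u.mean(),v.mean(),.042 if n=='top' else .040); print(n,'mark',m.sum(),q.round(4),an(q))
  g=(h[...,1]<45)&(h[...,2]>(110 if n=='scene' else 120))&(rr<.121)&(rr>.09)&(abs(P[...,2]-.037)<.012)&(abs(P[...,1]-C[1])<.05)
  k,l,st,ce=cv2.connectedComponentsWithStats(g.astype(np.uint8),connectivity=8)
  for i in range(1,k):
    if st[i,4]>3: q=onplane(c,*ce[i],.037); print(n,'ptr?',st[i],q.round(4),an(q))
  x,y=(280,310) if n=='scene' else (360,165)
  a=cv2.resize(c['pixels'][y:y+70,x:x+80],None,fx=8,fy=8,interpolation=cv2.INTER_CUBIC); cv2.imwrite(f'pics/{n}_al.png',a[:,:,::-1])
E
python3 al.py
```

```text
[ 0.5377735  -0.34487953  0.10734451] [0.29478014 7.14447519 7.58287459] 0.2703109418530358
grip (np.float64(0.1296), np.float64(-87.0))
scene mark 42 [ 0.663  -0.2042  0.04  ] (np.float64(0.1324), np.float64(4.87))
scene ptr? [239 299   4   9  18] [ 0.4461 -0.2552  0.037 ] (np.float64(0.0937), np.float64(-154.93))
scene ptr? [307 320  13  23 105] [ 0.6247 -0.1938  0.037 ] (np.float64(0.0962), np.float64(13.06))
top mark 16 [ 0.662 -0.208  0.042] (np.float64(0.1312), np.float64(3.26))
top ptr? [381 190  12   8  30] [ 0.6271 -0.2035  0.037 ] (np.float64(0.0968), np.float64(7.11))
top ptr? [404 247   3   3   8] [ 0.4481 -0.2613  0.037 ] (np.float64(0.0947), np.float64(-151.09))
```

View pics/scene_al.png

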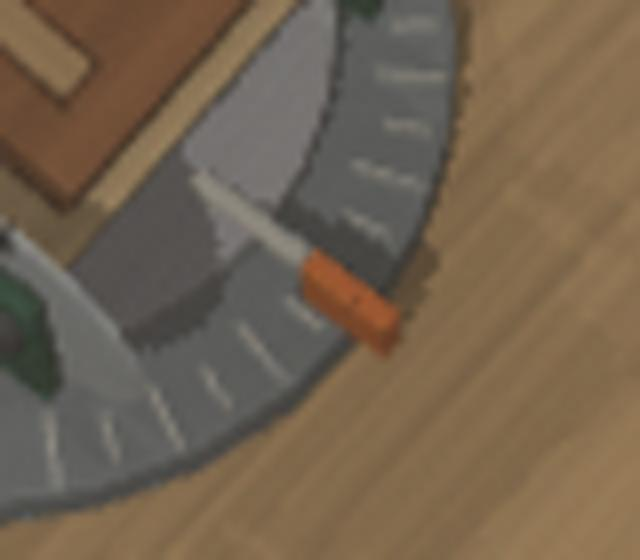

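View pics/top_al.png

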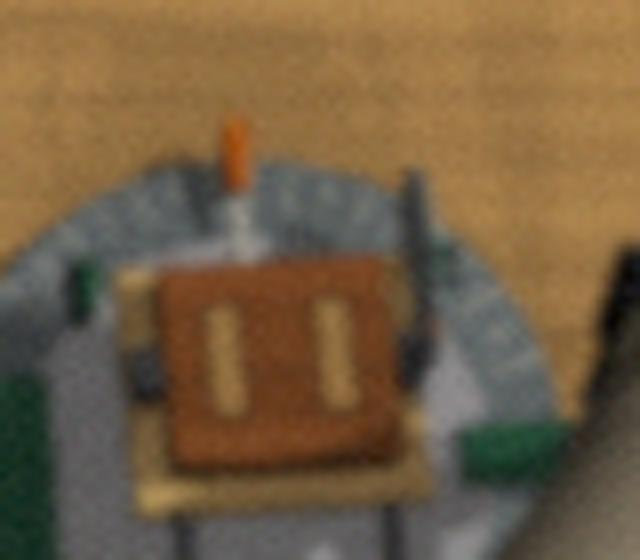

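send_rows:
  motion:
    - [60,0,0,0,0,0,0]
    - [60,0,0,0,0,0,0]
    - [60,0,0,0,0,0,0]
    - [60,0,-0.04,0,0,0,0]
    - [60,0,-0.08,0,0,0,0]
    - [60,0,-0.12,0,0,0,0]
    - [60,0,-0.16,0,0,0,0]
    - [60,-0.04,-0.17,0.03,0,0,0]
    - [60,-0.08,-0.17,0.06,0,0,0]
    - [60,-0.12,-0.17,0.06,0,0,0]

```text
clock: 6.0
position: [0.5901, -0.2372, 0.2759]
ee_rot: [-0.51, 0.488, -0.49, 0.511]
ft_force: [1.4, 0.4, -1.1]
grip_width: 0.603
```

send_rows:
  motion:
    - [60,-0.04,0,0,0,0,0]
    - [60,-0.04,0,0,0,0,0]
    - [60,-0.04,0,0,0,0,0]

```text
clock: 6.25
position: [0.5869, -0.1946, 0.2751]
ee_rot: [-0.512, 0.488, -0.487, 0.513]
ft_force: [0.4, -1.3, -0.7]
grip_width: 0.604
```

```bash
python3 - <<'E'
from h import *
c=cam('wrist'); save(c,'w4.png');np.savez('w4.npz',**c)
E
python3 al.py
```

```text
[ 0.58630837 -0.19711731  0.27520424] [-1.24038968 -0.87591349  0.5544677 ] 0.6031806050053197
grip (np.float64(0.0583), np.float64(18.39))
scene mark 45 [ 0.6627 -0.2046  0.04  ] (np.float64(0.1322), np.float64(4.75))
scene ptr? [260 279  11   6  38] [ 0.4466 -0.1773  0.037 ] (np.float64(0.0926), np.float64(155.65))
scene ptr? [245 286  12  11  49] [ 0.4385 -0.218   0.037 ] (np.float64(0.0925), np.float64(-178.45))
scene ptr? [238 299   6  11  35] [ 0.4474 -0.2562  0.037 ] (np.float64(0.093), np.float64(-154.02))
scene ptr? [307 320  13  23 105] [ 0.6248 -0.1943  0.037 ] (np.float64(0.0962), np.float64(12.71))
top mark 12 [ 0.6643 -0.2076  0.042 ] (np.float64(0.1335), np.float64(3.38))
top ptr? [382 196   5   2   8] [ 0.621  -0.1906  0.037 ] (np.float64(0.0934), np.float64(15.45))
```

View pics/w4.png

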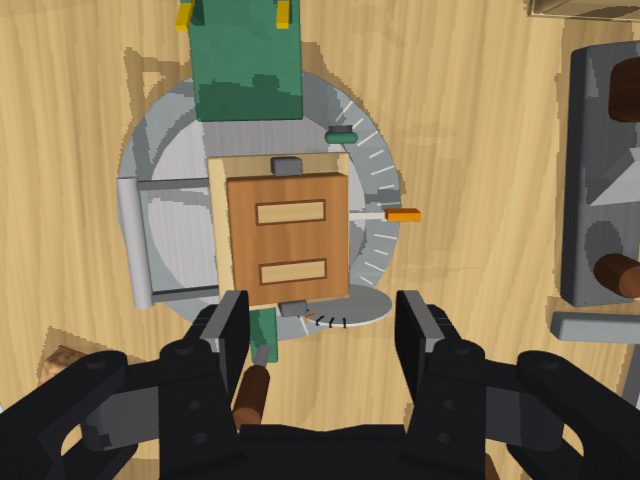

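```bash
cat > al2.py <<'E'
from h import *
import sys
c=dict(np.load(sys.argv[1])); h=cv2.cvtColor(c['pixels'],cv2.COLOR_RGB2HSV)
P=np.full((480,640,3),9.); ok=c['range_z']>0; P[ok]=pts(c,ok)
C=np.array([.531,-.2155])
rr=np.hypot(P[...,0]-C[0],P[...,1]-C[1])
def an(p): d=p[:2]-C; return np.hypot(*d).round(4),np.degrees(np.arctan2(*d[::-1])).round(2)
m=(h[...,0]<18)&(h[...,1]>180)&(h[...,2]>200)&(rr>.1)&(rr<.16)&(P[...,2]>.034)&(P[...,2]<.05)&(abs(P[...,1]+.208)<.04)
v,u=np.nonzero(m); print('mark top px',m.sum(),u.min(),u.max(),v.min(),v.max())
A=[]
for x in range(u.min(),u.max()+1):
  s=v[u==x]; A.append((x,s.mean(),len(s)))
print('mark',[(a,round(b,1),n) for a,b,n in A[::4]])
g=(P[...,2]>.030)&(P[...,2]<.043)&(rr<.12)&(rr>.08)&(abs(P[...,1]-C[1])<.03)&(h[...,1]<70)&(h[...,2]>130)&(P[...,0]>C[0])
k,l,st,ce=cv2.connectedComponentsWithStats(g.astype(np.uint8)); print(st[1:],ce[1:])
i=1+np.argmax(st[1:,4]); v2,u2=np.nonzero(l==i)
B=[(x,v2[u2==x].mean(),(u2==x).sum()) for x in range(u2.min(),u2.max()+1)]
print('ptr',[(a,round(b,1),n) for a,b,n in B[::4]])
M=np.array([onplane(c,a,b,.042) for a,b,n in A if n>=5]);Q=np.array([onplane(c,a,b,.037) for a,b,n in B if n>=3])
for nm,X in(('mark',M),('ptr',Q)):
  f=np.polyfit(X[:,0],X[:,1],1); print(nm,X.mean(0).round(4),an(X.mean(0)),'slope deg',np.degrees(np.arctan(f[0])).round(2), 'end',X[-1].round(4))
E
python3 al2.py w4.npz
```

```text
mark top px 20 388 420 213 220
mark [(388, np.float64(218.0), 5), (392, np.float64(nan), 0), (396, np.float64(nan), 0), (400, np.float64(nan), 0), (404, np.float64(nan), 0), (408, np.float64(nan), 0), (412, np.float64(213.0), 1), (416, np.float64(213.0), 1), (420, np.float64(217.5), 4)]
[[ 349  190   37   65 1041]
 [ 386  219    2    2    2]] [[358.4678194  218.58117195]
 [386.5        219.5       ]]
ptr [(349, np.float64(221.5), np.int64(64)), (353, np.float64(221.7), np.int64(63)), (357, np.float64(221.1), np.int64(62)), (361, np.float64(215.5), np.int64(52)), (365, np.float64(214.7), np.int64(11)), (369, np.float64(215.0), np.int64(6)), (373, np.float64(215.0), np.int64(7)), (377, np.float64(215.0), np.int64(7)), (381, np.float64(215.0), np.int64(7)), (385, np.float64(217.0), np.int64(1))]
mark [ 0.6468 -0.2083  0.042 ] (np.float64(0.116), np.float64(3.56)) slope deg -9.15 end [ 0.6468 -0.2083  0.042 ]
ptr [ 0.6281 -0.2091  0.037 ] (np.float64(0.0973), np.float64(3.79)) slope deg 14.36 end [ 0.6438 -0.2068  0.037 ]al2.py:12: RuntimeWarning: Mean of empty slice.
  s=v[u==x]; A.append((x,s.mean(),len(s)))
  ret = ret.dtype.type(ret / rcount)
al2.py:21: RankWarning: Polyfit may be poorly conditioned
  f=np.polyfit(X[:,0],X[:,1],1); print(nm,X.mean(0).round(4),an(X.mean(0)),'slope deg',np.degrees(np.arctan(f[0])).round(2), 'end',X[-1].round(4))
```

```bash
cat > al2.py <<'E'
from h import *
import sys
c=dict(np.load(sys.argv[1])); h=cv2.cvtColor(c['pixels'],cv2.COLOR_RGB2HSV)
C=np.array([.531,-.2155])
def an(p): d=p[:2]-C; return np.hypot(*d).round(4),np.degrees(np.arctan2(*d[::-1])).round(2)
px,py=[int(x) for x in proj(c,np.array([.648,-.208,.04]))]
s=np.s_[py-14:py+14,px-30:px+45]
cv2.imwrite('pics/al2z.png',cv2.resize(c['pixels'][s],None,fx=10,fy=10,interpolation=cv2.INTER_NEAREST)[:,:,::-1])
H=h[s]; V=H[...,2].astype(int); o=(H[...,0]<22)&(H[...,1]>200)
w=(H[...,1]<40)&(V>185)
def line(m,lo,hi,z):
  X=[]
  for x in range(75):
    v=np.nonzero(m[:,x])[0]
    if lo<=len(v)<=hi: X.append((x+px-30,v.mean()+py-14,len(v)))
  W=np.array([onplane(c,a,b,z) for a,b,_ in X]); f=np.polyfit(W[:,0],W[:,1],1)
  print(len(X),X[::5],'\n mean',W.mean(0).round(4),an(W.mean(0)),'slope',np.degrees(np.arctan(f[0])).round(2),'at .647 y=',np.polyval(f,.647).round(4))
# top face brighter than side face
vo=V[o]; print(np.percentile(vo,[5,30,50,80,95]))
t=o&(V>(np.percentile(vo,5)+np.percentile(vo,95))/2)
line(o,5,20,.042); line(t,4,20,.042); line(w,4,9,.037)
E
python3 al2.py w4.npz
```

```text
[124.3 131.8 216.  217.  217. ]
35 [(386, np.float64(213.0), 9), (391, np.float64(214.5), 12), (396, np.float64(214.5), 12), (401, np.float64(214.5), 12), (406, np.float64(214.5), 12), (411, np.float64(214.5), 12), (416, np.float64(214.5), 12)] 
 mean [ 0.6599 -0.2045  0.042 ] (np.float64(0.1293), np.float64(4.87)) slope 0.86 at .647 y= -0.2047
33 [(388, np.float64(217.0), 7), (393, np.float64(216.5), 8), (398, np.float64(216.5), 8), (403, np.float64(216.5), 8), (408, np.float64(216.5), 8), (413, np.float64(216.5), 8), (418, np.float64(216.5), 8)] 
 mean [ 0.6609 -0.2062  0.042 ] (np.float64(0.1302), np.float64(4.08)) slope 3.01 at .647 y= -0.207
25 [(359, np.float64(216.0), 7), (364, np.float64(216.0), 7), (369, np.float64(215.5), 6), (374, np.float64(215.5), 6), (379, np.float64(213.85714285714286), 7)] 
 mean [ 0.632  -0.2078  0.037 ] (np.float64(0.1013), np.float64(4.37)) slope 4.98 at .647 y= -0.2065
```

View pics/al2z.png

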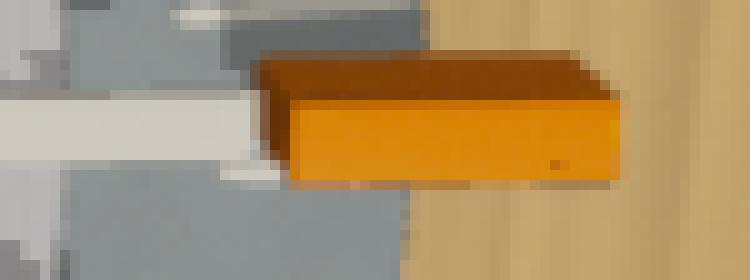

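Run:
```python
from h import *
c=dict(np.load('w4.npz'))
P=np.full((480,640,3),9.); ok=c['range_z']>0; P[ok]=pts(c,ok)
m=np.zeros((480,640),bool); m[178:306,112:156]=1; m&=(P[...,2]>.09)&(P[...,2]<.14)
p=P[m]; print(m.sum(),p.mean(0),p.min(0),p.max(0))
th=np.radians(3.3); t=np.array([np.cos(th),np.sin(th)]); nn=np.array([-t[1],t[0]])
d=p[:,:2]-[.531,-.215]; xt=d@t; yt=d@nn
print('xt',np.percentile(xt,[1,50,99]),'yt',np.percentile(yt,[1,50,99]),'z',np.percentile(p[:,2],[1,50,99]))
```

```text
2912 [ 0.45573592 -0.21514783  0.12319915] [ 0.44387094 -0.26771222  0.11068051] [ 0.46930086 -0.17184088  0.12740695]
xt [-0.08389577 -0.0748843  -0.06136251] yt [-0.04549063  0.00566377  0.04686679] z [0.11627196 0.12400773 0.1265437 ]
```

Run:
```python
from h import *
rel((.456,-.219,.2),down(3.3));rel((.456,-.219,.1),down(3.3))
```

```text
(0.456, -0.219, 0.2) -> [0.0142, 0.0751, -0.1305] [-0.0002, -0.0149, 0.0008]
   (0.456, -0.219, 0.1) -> [0.0141, 0.1751, -0.1306] [-0.0002, -0.0149, 0.0008]
```

send_rows:
  motion:
    - [50,0.014,0,-0.13,0,-0.015,0]
    - [50,0.014,0,-0.13,0,-0.015,0]
    - [50,0.014,0,-0.13,0,-0.015,0]
    - [50,0.014,0,-0.13,0,-0.015,0]
    - [50,0.014,0.04,-0.13,0,-0.015,0]
    - [50,0.014,0.075,-0.13,0,-0.015,0]
    - [50,0.014,0.075,-0.13,0,-0.015,0]
    - [50,0.014,0.075,-0.13,0,-0.015,0]

```text
clock: 7.07
position: [0.4558, -0.2183, 0.1995]
ee_rot: [0.515, -0.486, 0.485, -0.514]
ft_force: [-0.4, -0.1, 1.0]
grip_width: 0.498
```

Run:
```python
from h import *
c=cam('wrist'); save(c,'w5.png'); rel((.456,-.219,.1),down(3.3))
```

```text
(0.456, -0.219, 0.1) -> [0.0004, 0.1011, -0.0011] [-0.0, 0.0004, 0.0006]
```

View pics/w5.png

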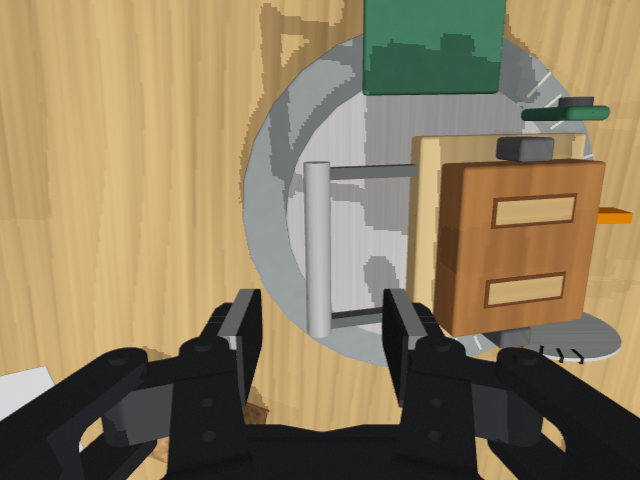

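send_rows:
  motion:
    - [50,0.0005,0.035,-0.001,0,0,0]
    - [50,0.0005,0.07,-0.001,0,0,0]
    - [50,0.0005,0.1,-0.001,0,0,0]
    - [50,0.0005,0.1,-0.001,0,0,0]
    - [3,0.0005,0.1,-0.001,0,0,0]
    - [3,0.0005,0.1,-0.001,0,0,0]
    - [3,0.0005,0.1,-0.001,0,0,0]
    - [3,0.0005,0.1,-0.001,0,0,0]
    - [3,0.0005,0.1,-0.001,0,0,0]
    - [3,0.0005,0.1,-0.001,0,0,0]
  squeeze: 60

```text
clock: 7.95
position: [0.4533, -0.2191, 0.1016]
ee_rot: [0.515, -0.487, 0.484, -0.513]
ft_force: [-17.6, -0.1, 7.6]
grip_width: 0.139
```

Run:
```python
from h import *
o=get_obs(); print(o['position'],o['ft_force'],o['grip_width'],o['joint_pos'].round(2))
M=R.from_quat(o['ee_rot']).as_matrix()
th=np.radians(3.3); t=np.array([np.cos(th),np.sin(th),0]); t0=np.degrees(np.arcsin(.0385/.155)); L=.155
f=lambda a:-L*np.cos(np.radians(a))*t+np.array([0,0,L*np.sin(np.radians(a))])
for a in (18,22,26,30,34,38,42,45): rel(o['position']+f(a)-f(t0),M)
```

```text
[ 0.45326128 -0.21906491  0.10155593] [-17.56736199  -0.05827956   7.56825279] 0.13948140171462683 [-0.18  0.2   0.6   1.95 -0.13  1.03  0.54]
   [ 0.45598543 -0.21890784  0.11095356] -> [-0.0, -0.0094, 0.0027] [0.0, 0.0, 0.0]
   [ 0.45967955 -0.21869484  0.12111995] -> [-0.0, -0.0196, 0.0063] [0.0, 0.0, 0.0]
   [ 0.46407268 -0.21844153  0.13100346] -> [-0.0, -0.0295, 0.0107] [0.0, 0.0, 0.0]
   [ 0.46914339 -0.21814916  0.14055593] -> [-0.0, -0.0391, 0.0157] [0.0, 0.0, 0.0]
   [ 0.474867   -0.21781914  0.14973083] -> [-0.0001, -0.0483, 0.0214] [0.0, 0.0, 0.0]
   [ 0.48121561 -0.21745308  0.15848346] -> [-0.0001, -0.0571, 0.0277] [0.0, 0.0, 0.0]
   [ 0.4881583  -0.21705276  0.16677117] -> [-0.0001, -0.0654, 0.0347] [0.0, 0.0, 0.0]
   [ 0.49373494 -0.21673122  0.17265748] -> [-0.0001, -0.0713, 0.0402] [0.0, 0.0, 0.0]
```

send_rows:
  motion:
    - [3,0,-0.002,-0.003,0,0,0]
    - [3,0,-0.011,-0.0003,0,0,0]
    - [3,0,-0.021,0.0033,0,0,0]
    - [3,0,-0.031,0.0077,0,0,0]
    - [3,0,-0.0405,0.0127,0,0,0]
    - [3,0,-0.0495,0.0184,0,0,0]
    - [3,0,-0.0585,0.0247,0,0,0]
    - [3,0,-0.067,0.0317,0,0,0]
    - [3,0,-0.067,0.0317,0,0,0]

```text
clock: 8.7
position: [0.4867, -0.2167, 0.1693]
ee_rot: [0.515, -0.486, 0.484, -0.514]
ft_force: [-16.0, 0.8, 12.9]
grip_width: 0.138
```

Run:
```python
from h import *
o=get_obs(); print(o['position'],o['ft_force'],o['grip_width'],o['joint_pos'].round(2))
c=cam('wrist'); save(c,'w6.png'); 
s=cam('scene'); a=cv2.resize(s['pixels'][240:400,180:400],None,fx=3.5,fy=3.5,interpolation=cv2.INTER_CUBIC); cv2.imwrite('pics/s6.png',a[:,:,::-1])
```

```text
[ 0.48672498 -0.2166552   0.16926941] [-16.00419051   0.77323294  12.92836506] 0.13763321322990726 [-0.2   0.19  0.6   1.81 -0.11  1.18  0.49]
```

View pics/w6.png

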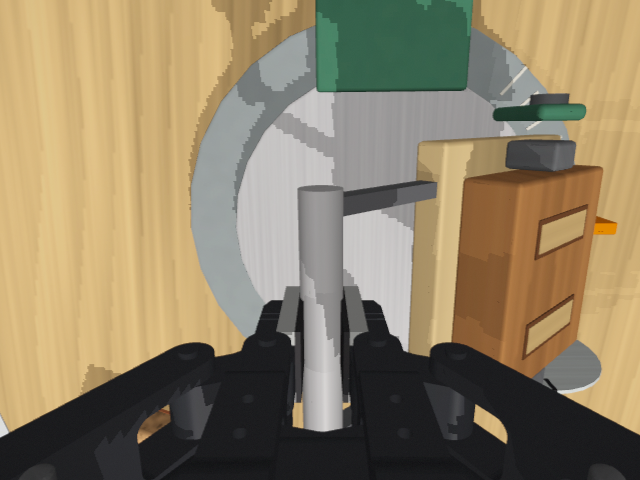

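View pics/s6.png

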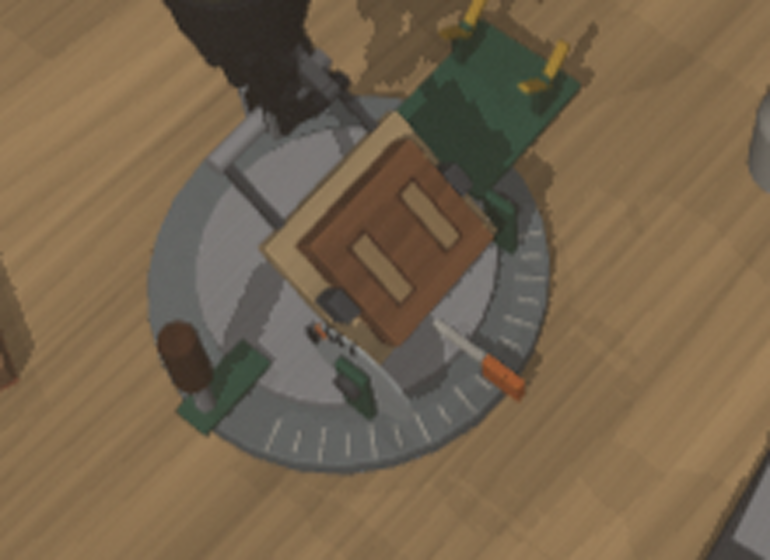

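```bash
cat > tilt.py <<'E'
from h import *
import sys
def plane(p):
    for _ in range(8):
        c=p.mean(0); n=np.linalg.svd(p-c,full_matrices=False)[2][2]; n*=np.sign(n[2]); r=abs((p-c)@n); k=r<max(.002,np.percentile(r,70)*1.5)
        p=p[k] if k.sum()>50 else p
    return n,c,len(p),r.std()
for nm in ('scene','wrist','top'):
    c=cam(nm)
    P=np.full((480,640,3),9.); ok=c['range_z']>0; P[ok]=pts(c,ok)
    h=cv2.cvtColor(c['pixels'],cv2.COLOR_RGB2HSV)
    # normals on depth to pick slanted surface pixels within blank region
    m=(abs(P[...,0]-.59)<.09)&(abs(P[...,1]+.21)<.06)&(P[...,2]>.07)&(P[...,2]<.22)&(h[...,0]<22)&(h[...,1]>90)
    n_,l,st,_=cv2.connectedComponentsWithStats(m.astype(np.uint8))
    if n_<2: continue
    p=P[l==1+np.argmax(st[1:,4])]
    # ransac
    rng=np.random.default_rng(0); best=None
    for _ in range(400):
        a=p[rng.choice(len(p),3,False)]; n=np.cross(a[1]-a[0],a[2]-a[0]); L=np.linalg.norm(n)
        if L<3e-4: continue
        n/=L; n*=np.sign(n[2]) or 1
        if n[2]<.5 or n[0]<.1: continue
        k=abs((p-a[0])@n)<.002
        if best is None or k.sum()>best.sum(): best=k
    if best is None: print(nm,'none'); continue
    n,ce,k,s=plane(p[best]); print(nm,len(p),k,'n',n.round(3),'tilt',np.degrees(np.arccos(n[2])).round(2),'yaw',np.degrees(np.arctan2(n[1],n[0])).round(2),ce.round(3))
E
python3 tilt.py
python3 - <<'E'
from h import *
c=cam('wrist'); P=np.full((480,640,3),9.); ok=c['range_z']>0; P[ok]=pts(c,ok)
p=P[190:290,300:340]; p=p[(p[...,2]>.17)&(p[...,2]<.21)]
print(np.percentile(p,[1,50,99],axis=0).round(4))
E
```

```text
scene 2263 1215 n [0.654 0.037 0.756] tilt 40.92 yaw 3.26 [ 0.59  -0.211  0.135]
wrist 34555 15158 n [0.651 0.047 0.758] tilt 40.75 yaw 4.16 [ 0.582 -0.205  0.139]
top 704 256 n [0.67 0.05 0.74] tilt 42.23 yaw 4.25 [ 0.592 -0.207  0.133]
[[ 0.478  -0.2004  0.1849]
 [ 0.4841 -0.1847  0.1883]
 [ 0.4906 -0.1701  0.1901]]
```

send_rows:
  motion:
    - [3,0,-0.005,0.002,0,0,0]
    - [3,0,-0.01,0.005,0,0,0]
    - [3,0,-0.01,0.005,0,0,0]
    - [3,0,-0.01,0.005,0,0,0]

```text
clock: 9.33
position: [0.4943, -0.216, 0.1782]
ee_rot: [-0.515, 0.484, -0.486, 0.515]
ft_force: [5.7, -4.7, -11.6]
grip_width: 0.135
```

```bash
python3 tilt.py
python3 - <<'E'
from h import *
o=get_obs(); print(o['position'],o['ft_force'])
c=cam('wrist'); P=np.full((480,640,3),9.); ok=c['range_z']>0; P[ok]=pts(c,ok)
p=P[190:290,300:340]; p=p[(p[...,2]>.17)&(p[...,2]<.22)]
print(np.percentile(p,[1,50,99],axis=0).round(4))
E
```

```text
scene 2278 1210 n [0.704 0.045 0.709] tilt 44.85 yaw 3.64 [ 0.593 -0.21   0.136]
wrist 30974 12330 n [0.704 0.051 0.709] tilt 44.89 yaw 4.16 [ 0.586 -0.205  0.141]
top 642 237 n [0.716 0.045 0.697] tilt 45.84 yaw 3.6 [ 0.597 -0.209  0.132]
[ 0.49432114 -0.21602221  0.17825131] [  5.21832542  -4.52426339 -12.07570026]
[[ 0.4854 -0.2002  0.1926]
 [ 0.4916 -0.1842  0.1965]
 [ 0.4981 -0.1695  0.1984]]
```

send_rows:
  motion:
    - [3,0,0.0015,0,0,0,0]
    - [3,0,0.0015,0,0,0,0]
    - [40,0,0.0015,0,0,0,0]
    - [40,0,0.0015,0,0,0,0]
    - [40,0,0.0015,0,0,0,0]
    - [40,0,-0.03,0,0,0,0]
    - [40,0,-0.06,0,0,0,0]
    - [40,-0.02,-0.1,0.04,0,0,0]
    - [40,-0.03,-0.12,0.08,0,0,0]
    - [40,-0.03,-0.12,0.08,0,0,0]

```text
clock: 10.37
position: [0.5745, -0.1779, 0.3001]
ee_rot: [-0.514, 0.483, -0.485, 0.517]
ft_force: [0.7, 0.6, -1.1]
grip_width: 0.395
```

```bash
python3 tilt.py
python3 - <<'E'
from h import *
o=get_obs(); print(o['position'],o['ft_force'],o['joint_pos'].round(2))
c=cam('wrist'); save(c,'w7.png'); np.savez('w7.npz',**c)
E
python3 al2.py w7.npz
```

```text
scene 2272 1220 n [0.706 0.041 0.707] tilt 45.0 yaw 3.3 [ 0.593 -0.211  0.136]
wrist 15574 8927 n [0.705 0.05  0.707] tilt 44.99 yaw 4.03 [ 0.588 -0.208  0.139]
top 40 17 n [ 0.543 -0.578  0.609] tilt 52.48 yaw -46.76 [ 0.608 -0.17   0.117]
[ 0.57231068 -0.17966271  0.29729641] [-0.81033464  0.04329686 -0.49421994] [-0.24  0.27  0.59  1.46 -0.15  1.46  0.41]
[126.65 135.   220.   221.   221.  ]
32 [(396, np.float64(224.5), 8), (401, np.float64(226.5), 12), (406, np.float64(226.5), 12), (411, np.float64(226.5), 12), (416, np.float64(226.5), 12), (421, np.float64(226.5), 12), (426, np.float64(228.0), 9)] 
 mean [ 0.6595 -0.2045  0.042 ] (np.float64(0.1289), np.float64(4.9)) slope 0.89 at .647 y= -0.2047
31 [(398, np.float64(228.0), 7), (403, np.float64(228.5), 8), (408, np.float64(228.5), 8), (413, np.float64(228.5), 8), (418, np.float64(228.5), 8), (423, np.float64(228.5), 8), (428, np.float64(227.5), 4)] 
 mean [ 0.6611 -0.2062  0.042 ] (np.float64(0.1304), np.float64(4.07)) slope 3.77 at .647 y= -0.2072
12 [(382, np.float64(227.5), 6), (387, np.float64(225.85714285714286), 7), (392, np.float64(227.5), 8)] 
 mean [ 0.6375 -0.2073  0.037 ] (np.float64(0.1069), np.float64(4.4)) slope 7.93 at .647 y= -0.206
```

View pics/w7.png

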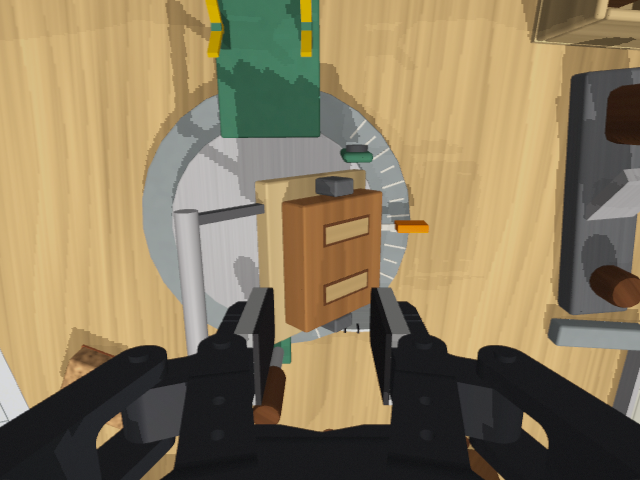

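View pics/al2z.png

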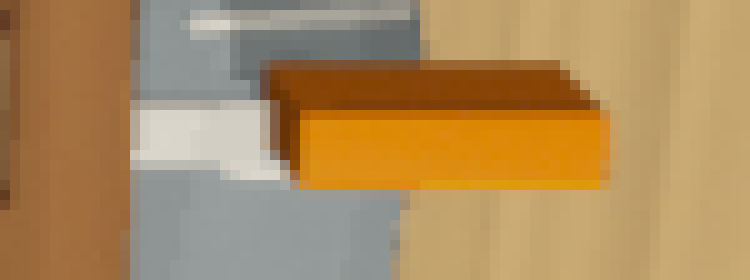

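Run:
```python
from h import *
rel((.52,.34,.26),down(103))
```

```text
(0.52, 0.34, 0.26) -> [-0.5229, 0.0365, -0.0193] [0.0005, -1.7371, 0.0]
```

send_rows:
  motion:
    - [50,-0.523,0.036,-0.019,0,-1.737,0]
    - [50,-0.523,0.036,-0.019,0,-1.737,0]
    - [50,-0.523,0.036,-0.019,0,-1.737,0]
    - [50,-0.523,0.036,-0.019,0,-1.737,0]
    - [50,-0.523,0.036,-0.019,0,-1.737,0]
    - [50,-0.523,0.036,-0.019,0,-1.737,0]
    - [50,-0.523,0.036,-0.019,0,-1.737,0]
    - [50,-0.523,0.036,-0.019,0,-1.737,0]
    - [50,-0.523,0.036,-0.019,0,-1.737,0]
    - [50,-0.523,0.036,-0.019,0,-1.737,0]

```text
clock: 11.4
position: [0.5298, 0.2334, 0.2681]
ee_rot: [0.701, -0.09, 0.09, -0.701]
ft_force: [0.4, 0.3, 1.1]
grip_width: 0.499
```

Run:
```python
from h import *
o=get_obs(); print(o['position'],o['joint_pos'].round(2)); rel((.52,.34,.26),down(103))
```

```text
[0.52977328 0.23344781 0.26806494] [-0.66  0.21  0.19  1.54 -0.04  1.39  0.85]
   (0.52, 0.34, 0.26) -> [-0.0364, 0.0081, 0.1006] [0.0, -0.483, -0.0001]
```

send_rows:
  motion:
    - [50,-0.036,0.008,0.1,0,-0.483,0]
    - [50,-0.036,0.008,0.1,0,-0.483,0]
    - [50,-0.036,0.008,0.1,0,-0.483,0]
    - [50,-0.036,0.008,0.1,0,-0.483,0]
    - [50,-0.036,0.008,0.1,0,-0.483,0]
    - [50,-0.036,0.008,0.1,0,-0.483,0]
    - [50,-0.036,0.008,0.1,0,-0.483,0]

```text
clock: 11.98
position: [0.5224, 0.3368, 0.2604]
ee_rot: [0.703, 0.076, -0.076, -0.703]
ft_force: [-0.2, -0.3, -0.3]
grip_width: 0.5
```

Run:
```python
from h import *
o=get_obs(); print(o['position'],o['joint_pos'].round(2))
c=cam('wrist'); save(c,'w8.png'); np.savez('w8.npz',**c)
h=cv2.cvtColor(c['pixels'],cv2.COLOR_RGB2HSV)
m=(h[...,0]<14)&(h[...,1]>150)&(h[...,2]>100)
p=pts(c,m); p=p[(p[:,2]<.06)&(np.hypot(p[:,0]-.545,p[:,1]-.372)<.08)]
ce=p.mean(0); u,s,vt=np.linalg.svd(p-ce,full_matrices=False); d=vt[0]*np.sign(vt[0][0]); print(len(p),ce,d,np.degrees(np.arctan2(d[1],d[0])),'zmax',np.percentile(p[:,2],[50,98]))
a=(p-ce)@d; print(a.min(),a.max()); b=(p-ce)@np.array([-d[1],d[0],0]); print(np.percentile(b,[1,99]))
```

```text
[0.52235378 0.33677419 0.26040427] [-0.72  0.31  0.09  1.43 -0.03  1.4   1.16]
6 [0.49595255 0.36406562 0.03874313] [ 0.26735053 -0.96120113 -0.06794172] -74.45651050071866 zmax [0.03854977 0.04032021]
-0.010482284738346991 0.010643772835916629
[-0.00454825  0.00231753]
```

View pics/w8.png

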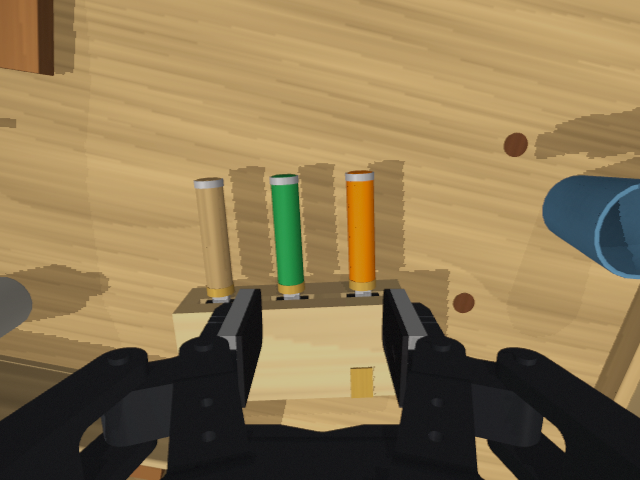

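Run:
```python
from h import *
c=dict(np.load('w8.npz')); P=np.full((480,640,3),9.); ok=c['range_z']>0; P[ok]=pts(c,ok)
m=np.zeros((480,640),bool); m[165:296,340:382]=1
h=cv2.cvtColor(c['pixels'],cv2.COLOR_RGB2HSV); mo=m&(h[...,0]<19)&(h[...,1]>225)&(P[...,2]>.02)&(P[...,2]<.06)
p=P[mo]; ce=p.mean(0)
# centreline: fit per-row mids
v,u=np.nonzero(mo); rows=[(r,u[v==r].min(),u[v==r].max()) for r in range(v.min(),v.max()+1) if (v==r).sum()>15]
print(rows[::12])
L=np.array([onplane(c,(a+b)/2,r,.037) for r,a,b in rows]); f=np.polyfit(L[:,0],L[:,1],1); yaw=np.degrees(np.arctan(f[0])); print('yaw',yaw)
d=np.array([np.cos(np.radians(yaw)),np.sin(np.radians(yaw)),0]); n=np.array([-d[1],d[0],0])
top=p[p[:,2]>np.percentile(p[:,2],85)]
q=P[m&(P[...,2]>.02)&(P[...,2]<.056)]
a=q@d; 
for x in np.arange(a.min(),a.max(),.008):
  s=q[(a>=x)&(a<x+.008)]; print(round(x,4),len(s),'z',s[:,2].max().round(4),np.percentile(s[:,2],90).round(4),'lat',np.percentile(s@n,[2,98]).round(4))
```

```text
[(172, np.int64(350), np.int64(369)), (193, np.int64(347), np.int64(372)), (205, np.int64(348), np.int64(373)), (217, np.int64(348), np.int64(373)), (229, np.int64(348), np.int64(373)), (241, np.int64(349), np.int64(373)), (253, np.int64(349), np.int64(373)), (265, np.int64(350), np.int64(374)), (277, np.int64(350), np.int64(374))]
yaw 15.232725422547569
0.5686 313 z 0.0464 0.0452 lat [0.209  0.2325]
0.5766 267 z 0.0464 0.0449 lat [0.2096 0.2329]
0.5846 259 z 0.0469 0.0449 lat [0.2094 0.2326]
0.5926 259 z 0.0465 0.045 lat [0.2092 0.2323]
0.6006 246 z 0.0464 0.0452 lat [0.2096 0.232 ]
0.6086 249 z 0.0468 0.0453 lat [0.2093 0.2318]
0.6166 235 z 0.0469 0.0456 lat [0.2091 0.2315]
0.6246 243 z 0.0472 0.0457 lat [0.2096 0.2328]
0.6326 234 z 0.0471 0.0458 lat [0.2093 0.2325]
0.6406 234 z 0.0469 0.046 lat [0.2091 0.2322]
0.6486 227 z 0.0472 0.046 lat [0.2093 0.232 ]
0.6566 226 z 0.0473 0.0463 lat [0.2094 0.2316]
0.6646 233 z 0.0486 0.047 lat [0.2091 0.2325]
0.6726 116 z 0.0471 0.0448 lat [0.2027 0.2348]
0.6806 177 z 0.0395 0.0348 lat [0.2009 0.239 ]
```

Run:
```python
from h import *
rel((.541,.376,.1),down(105.2)); rel((.541,.376,.016),down(105.2))
```

```text
(0.541, 0.376, 0.1) -> [0.0265, 0.1606, 0.0342] [0.0003, -0.0486, 0.0005]
   (0.541, 0.376, 0.016) -> [0.0265, 0.2446, 0.0342] [0.0003, -0.0486, 0.0005]
```

send_rows:
  motion:
    - [52,0.0265,0.04,0.034,0,-0.0486,0]
    - [52,0.0265,0.08,0.034,0,-0.0486,0]
    - [52,0.0265,0.12,0.034,0,-0.0486,0]
    - [52,0.0265,0.16,0.034,0,-0.0486,0]
    - [52,0.0265,0.16,0.034,0,-0.0486,0]
    - [52,0.0265,0.16,0.034,0,-0.0486,0]

```text
clock: 12.53
position: [0.539, 0.3756, 0.0977]
ee_rot: [0.702, 0.093, -0.096, -0.7]
ft_force: [0.3, -0.4, 0.9]
grip_width: 0.518
```

Run:
```python
from h import *
c=cam('wrist'); save(c,'w9.png'); rel((.541,.376,.016),down(105.2))
P=np.full((480,640,3),9.); ok=c['range_z']>0; P[ok]=pts(c,ok)
d=np.array([np.cos(np.radians(15.2)),np.sin(np.radians(15.2)),0]); n=np.array([-d[1],d[0],0])
m=(P[...,2]>.02)&(P[...,2]<.056)&(abs(P@n-.221)<.02)&(abs(P@d-.6)<.06); q=P[m]; a=q@d; print(len(q),a.min(),a.max())
for x in np.arange(a.min(),a.max(),.012):
  s=q[(a>=x)&(a<x+.012)]; print(round(x,4),len(s),np.percentile(s[:,2],98).round(4),'lat',np.percentile(s@n,[2,98]).round(4))
```

```text
(0.541, 0.376, 0.016) -> [0.0003, 0.085, -0.0009] [0.0006, 0.0033, -0.0005]
8791 0.5688214441113985 0.6599832227199913
0.5688 1411 0.0458 lat [0.2098 0.2328]
0.5808 1248 0.0458 lat [0.21   0.2327]
0.5928 1191 0.046 lat [0.2103 0.2328]
0.6048 1156 0.046 lat [0.2102 0.2326]
0.6168 1112 0.0463 lat [0.2101 0.2327]
0.6288 1064 0.0464 lat [0.2096 0.2324]
0.6408 1021 0.0466 lat [0.2099 0.2326]
0.6528 588 0.0468 lat [0.2102 0.2322]
```

View pics/w9.png

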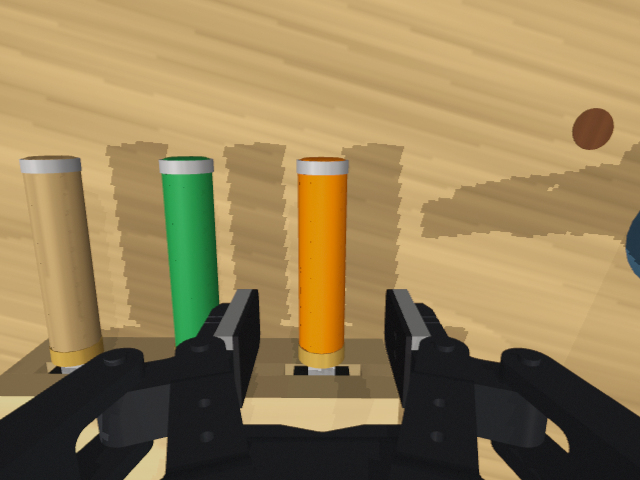

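send_rows:
  motion:
    - [50,0.0003,0.04,-0.0005,0,0.003,0]
    - [50,0.0003,0.07,-0.0005,0,0.003,0]
    - [50,0.0003,0.084,-0.0005,0,0.003,0]
    - [50,0.0003,0.084,-0.0005,0,0.003,0]
    - [10,0.0003,0.084,-0.0005,0,0.003,0]
    - [10,0.0003,0.084,-0.0005,0,0.003,0]
    - [10,0.0003,0.084,-0.0005,0,0.003,0]
    - [10,0.0003,0.084,-0.0005,0,0.003,0]
    - [10,0.0003,0.084,-0.0005,0,0.003,0]
    - [10,0.0003,0.084,-0.0005,0,0.003,0]
  squeeze: 50

```text
clock: 13.42
position: [0.5422, 0.3779, 0.0193]
ee_rot: [-0.7, -0.095, 0.093, 0.701]
ft_force: [-1.3, -2.2, 8.1]
grip_width: 0.267
```

Run:
```python
from h import *
o=get_obs(); print(o['position'],o['ft_force'],o['grip_width'],o['joint_pos'].round(2))
c=cam('wrist'); save(c,'w10.png'); M=R.from_quat(o['ee_rot']).as_matrix(); print(M.round(3))
d=np.array([np.cos(np.radians(15.2)),np.sin(np.radians(15.2)),0])
rel(o['position']-.08*d,M)
```

```text
[0.542217   0.37794376 0.01927633] [-1.27972686 -2.22265238  8.12614814] 0.26697301253211964 [-0.72  0.59  0.06  1.57 -0.04  0.98  1.19]
[[ 0.965  0.003 -0.264]
 [ 0.264  0.002  0.965]
 [ 0.004 -1.     0.001]]
   [0.46501568 0.35696863 0.01927633] -> [-0.08, -0.0003, 0.0001] [0.0, 0.0, -0.0]
```

View pics/w10.png

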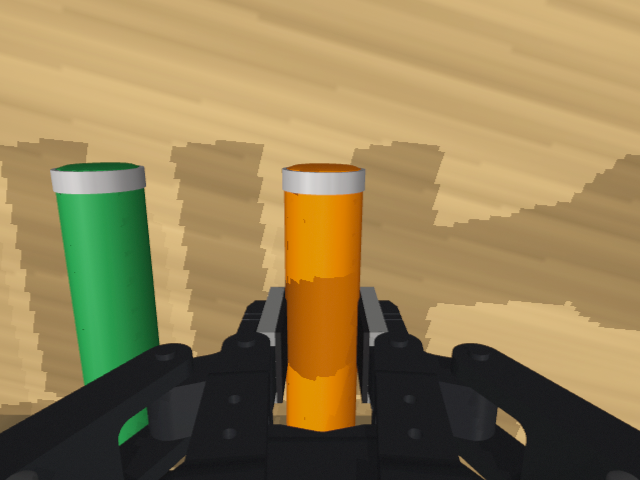

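send_rows:
  motion:
    - [10,-0.01,0,0,0,0,0]
    - [10,-0.02,0,0,0,0,0]
    - [10,-0.03,0,0,0,0,0]
    - [10,-0.04,0,0,0,0,0]
    - [10,-0.05,0,0,0,0,0]
    - [10,-0.06,0,0,0,0,0]
    - [10,-0.07,0,0,0,0,0]
    - [10,-0.08,0,0,0,0,0]
    - [10,-0.085,0,0,0,0,0]
    - [10,-0.085,0,0,0,0,0]

```text
clock: 14.3
position: [0.4581, 0.3554, 0.0173]
ee_rot: [-0.7, -0.095, 0.094, 0.701]
ft_force: [0.3, 0.2, -0.3]
grip_width: 0.263
```

Run:
```python
from h import *
o=get_obs(); print(o['position'],o['ft_force'],o['grip_width'],o['joint_pos'].round(2))
c=cam('wrist'); save(c,'w11.png')
s=cam('scene'); a=cv2.resize(s['pixels'][120:270,350:510],None,fx=4.5,fy=4,interpolation=cv2.INTER_CUBIC); cv2.imwrite('pics/s11.png',a[:,:,::-1])
```

```text
[0.45813161 0.35537905 0.01728732] [ 0.32917703  0.16243981 -0.31502106] 0.26290066188332123 [-0.77  0.44  0.04  1.8  -0.02  0.9   1.12]
```

View pics/w11.png

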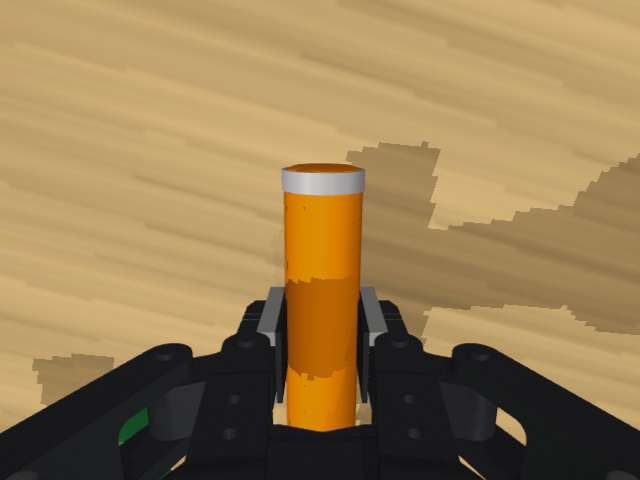

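View pics/s11.png

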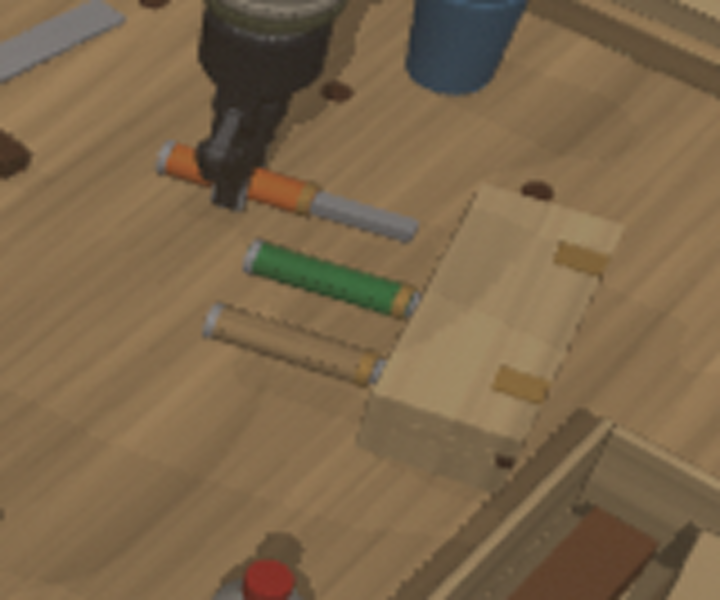

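Run:
```python
from h import *
def ana(c,nm):
  P=np.full((480,640,3),9.); ok=c['range_z']>0; P[ok]=pts(c,ok)
  h=cv2.cvtColor(c['pixels'],cv2.COLOR_RGB2HSV)
  m=(abs(P[...,0]-.52)<.09)&(abs(P[...,1]+.045)<.05)&(h[...,0]>18)&(h[...,0]<32)&(h[...,1]>150)&(P[...,2]>.06)
  k,l,st,ce=cv2.connectedComponentsWithStats(m.astype(np.uint8))
  A=[]
  for i in range(1,k):
    if st[i,4]>4:
      p=P[l==i]; t=p[p[:,2]>.08]; print(nm,st[i],np.median(p,0).round(4),p.min(0).round(4),p.max(0).round(4)); A.append(p)
ana(dict(np.load('w7.npz')),'w7'); ana(dict(np.load('w4.npz')),'w4'); ana(cam('scene'),'s'); ana(cam('top'),'t')
```

```text
w7 [205   0  19  57 614] [ 0.4824 -0.0514  0.0842] [ 0.4766 -0.0715  0.066 ] [ 0.4874 -0.0312  0.0953]
w7 [300   0  12  22 240] [ 0.5506 -0.0337  0.0828] [ 0.5466 -0.0399  0.0679] [ 0.555  -0.0276  0.0897]
w7 [301  31  11  26 274] [ 0.5525 -0.057   0.0871] [ 0.5478 -0.067   0.0757] [ 0.5563 -0.0464  0.0956]
w4 [174   0  21  31 402] [ 0.4834 -0.0615  0.0866] [ 0.4777 -0.0719  0.0628] [ 0.4873 -0.0466  0.0959]
w4 [276   1  14  28 329] [ 0.5524 -0.0571  0.0872] [ 0.5477 -0.0671  0.067 ] [ 0.5565 -0.0438  0.0955]
s [313 237   6  10  30] [ 0.4833 -0.034   0.0843] [ 0.4778 -0.0427  0.0774] [ 0.4869 -0.0249  0.0943]
s [306 249   5   2   7] [ 0.4875 -0.0651  0.0905] [ 0.4828 -0.0692  0.0859] [ 0.4886 -0.0585  0.0944]
s [336 252   6  10  29] [ 0.5528 -0.0285  0.0856] [ 0.5486 -0.037   0.0754] [ 0.5562 -0.0202  0.0933]
s [329 264   6   2   9] [ 0.5571 -0.0603  0.0924] [ 0.5527 -0.0632  0.0858] [ 0.5588 -0.0517  0.0958]
t [335 213  14   4  34] [ 0.5536 -0.0416  0.0843] [ 0.5483 -0.0671  0.0728] [ 0.5589 -0.0247  0.0991]
t [344 235   7   3  17] [ 0.4847 -0.0643  0.0852] [ 0.481  -0.074   0.0703] [ 0.4883 -0.0551  0.0963]
t [336 236   7   2  13] [ 0.4814 -0.0384  0.0869] [ 0.4802 -0.0484  0.0766] [ 0.4848 -0.0283  0.0976]
```

send_rows:
  motion:
    - [10,0,-0.04,0,0,0,0]
    - [10,0,-0.08,0,0,0,0]
    - [10,0,-0.12,0,0,0,0]
    - [10,0,-0.16,0,0,0,0]
    - [10,0,-0.2,0,0,0,0]
    - [10,0,-0.2,0,0,0,0]

```text
clock: 15.0
position: [0.4618, 0.357, 0.2253]
ee_rot: [-0.698, -0.098, 0.09, 0.703]
ft_force: [0.3, 0.9, -0.4]
grip_width: 0.263
```

Run:
```python
from h import *
rel((.519,-.046,.2),down(93.5))
```

```text
(0.519, -0.046, 0.2) -> [-0.0515, 0.0223, -0.404] [-0.0071, 0.206, 0.0108]
```

send_rows:
  motion:
    - [10,-0.0515,0.022,-0.404,-0.007,0.206,0.011]
    - [10,-0.0515,0.022,-0.404,-0.007,0.206,0.011]
    - [10,-0.0515,0.022,-0.404,-0.007,0.206,0.011]
    - [10,-0.0515,0.022,-0.404,-0.007,0.206,0.011]
    - [10,-0.0515,0.022,-0.404,-0.007,0.206,0.011]
    - [10,-0.0515,0.022,-0.404,-0.007,0.206,0.011]
    - [10,-0.0515,0.022,-0.404,-0.007,0.206,0.011]
    - [10,-0.0515,0.022,-0.404,-0.007,0.206,0.011]
    - [10,-0.0515,0.022,-0.404,-0.007,0.206,0.011]
    - [10,-0.0515,0.022,-0.404,-0.007,0.206,0.011]

```text
clock: 15.83
position: [0.516, -0.0523, 0.1943]
ee_rot: [0.71, 0.018, -0.024, -0.704]
ft_force: [0.9, 0.6, -0.6]
grip_width: 0.259
```

send_rows:
  motion:
    - [10,0,0,0,0,0,0]
    - [10,0,0,0,0,0,0]
    - [10,0,0,0,0,0,0]

```text
clock: 16.08
position: [0.516, -0.0481, 0.1941]
ee_rot: [0.71, 0.018, -0.025, -0.704]
ft_force: [0.4, 1.1, -2.0]
grip_width: 0.263
```

```bash
cat > ch.py <<'E'
from h import *
o=get_obs(); print(o['position'],o['ft_force'],R.from_quat(o['ee_rot']).as_matrix().round(3).tolist())
s=cam('scene'); t=cam('top'); w=cam('wrist'); save(w,'wc.png')
x,y=280,210
a=cv2.resize(s['pixels'][y:y+100,x:x+110],None,fx=6,fy=6,interpolation=cv2.INTER_CUBIC); cv2.imwrite('pics/sc.png',a[:,:,::-1])
for nm,c in (('s',s),('w',w),('t',t)):
  P=np.full((480,640,3),9.); ok=c['range_z']>0; P[ok]=pts(c,ok); h=cv2.cvtColor(c['pixels'],cv2.COLOR_RGB2HSV)
  m=(h[...,0]<15)&(h[...,1]>140)&(h[...,2]>90)&(abs(P[...,1]+.045)<.05)&(P[...,0]<.62)&(P[...,2]>.05)
  p=P[m]
  if len(p)<20: print(nm,len(p)); continue
  ce=p.mean(0); d=np.linalg.svd(p-ce,full_matrices=False)[2][0]; d*=np.sign(d[0]); a=(p-ce)@d
  print(nm,len(p),ce.round(4),'dir',d.round(3),'yaw',np.degrees(np.arctan2(d[1],d[0])).round(1),'pitch',np.degrees(np.arcsin(d[2])).round(1),(ce+d*np.percentile(a,1)).round(4),(ce+d*np.percentile(a,99)).round(4),'z98',np.percentile(p[:,2],98).round(4))
E
python3 ch.py
python3 - <<'E'
from h import *
rel((.519,-.046,.077),down(93.5))
E
```

```text
[ 0.5160326  -0.04810954  0.19410212] [ 0.41142003  1.07736163 -2.01871421] [[0.998, -0.01, -0.062], [0.062, -0.008, 0.998], [-0.01, -1.0, -0.008]]
s 178 [ 0.5432 -0.0477  0.2165] dir [ 0.999 -0.027 -0.038] yaw -1.6 pitch -2.2 [ 0.5187 -0.047   0.2174] [ 0.5684 -0.0484  0.2155] z98 0.2224
w 322 [ 0.4992 -0.0489  0.216 ] dir [0.978 0.067 0.198] yaw 3.9 pitch 11.4 [ 0.4621 -0.0515  0.2085] [ 0.5455 -0.0458  0.2254] z98 0.2688
t 0
   (0.519, -0.046, 0.077) -> [0.0043, 0.1171, 0.0018] [0.0078, 0.0029, -0.0101]
```

View pics/wc.png

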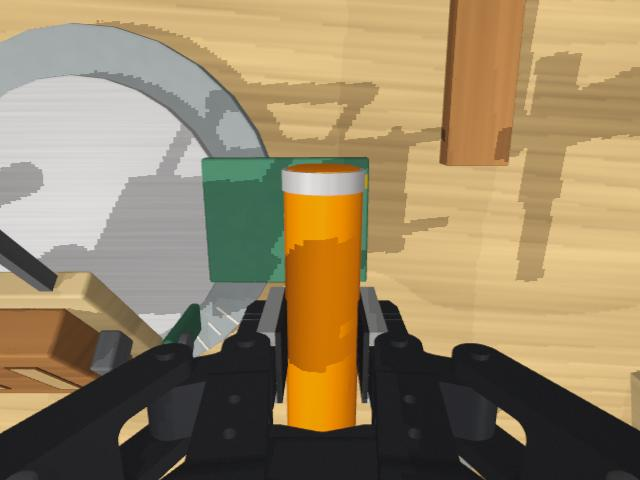

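View pics/sc.png

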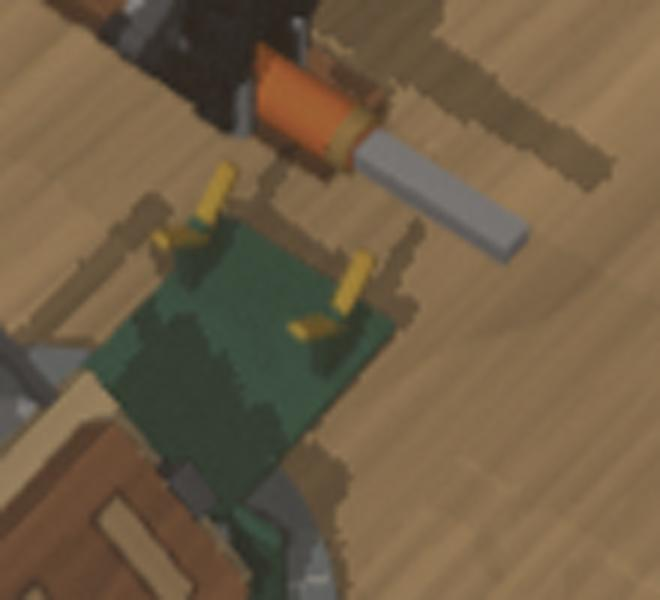

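send_rows:
  motion:
    - [10,0.004,0.03,0.002,0.008,0.003,-0.01]
    - [10,0.004,0.06,0.002,0.008,0.003,-0.01]
    - [10,0.004,0.085,0.002,0.008,0.003,-0.01]
    - [10,0.004,0.1,0.002,0.008,0.003,-0.01]
    - [10,0.004,0.104,0.002,0.008,0.003,-0.01]
    - [10,0.004,0.104,0.002,0.008,0.003,-0.01]
    - [10,0.004,0.104,0.002,0.008,0.003,-0.01]

```text
clock: 16.82
position: [0.5193, -0.0466, 0.0911]
ee_rot: [-0.707, -0.021, 0.021, 0.707]
ft_force: [0.8, 0.5, -0.8]
grip_width: 0.263
```

```bash
python3 ch.py
python3 - <<'E'
from h import *
rel((.519,-.046,.077),down(93.5))
E
```

```text
[ 0.51932182 -0.04659511  0.09108445] [ 0.7940162   0.4802816  -0.82538838] [[0.998, 0.001, -0.06], [0.06, 0.0, 0.998], [0.001, -1.0, -0.0]]
s 155 [ 0.5453 -0.0461  0.1137] dir [ 0.999 -0.006 -0.039] yaw -0.3 pitch -2.2 [ 0.5216 -0.046   0.1146] [ 0.5719 -0.0463  0.1127] z98 0.1193
w 304 [ 0.5007 -0.0477  0.1132] dir [0.97  0.063 0.236] yaw 3.7 pitch 13.7 [ 0.4655 -0.05    0.1046] [ 0.5478 -0.0447  0.1246] z98 0.1663
t 0
   (0.519, -0.046, 0.077) -> [-0.0006, 0.0145, 0.0009] [-0.0002, -0.0019, 0.002]
```

View pics/sc.png

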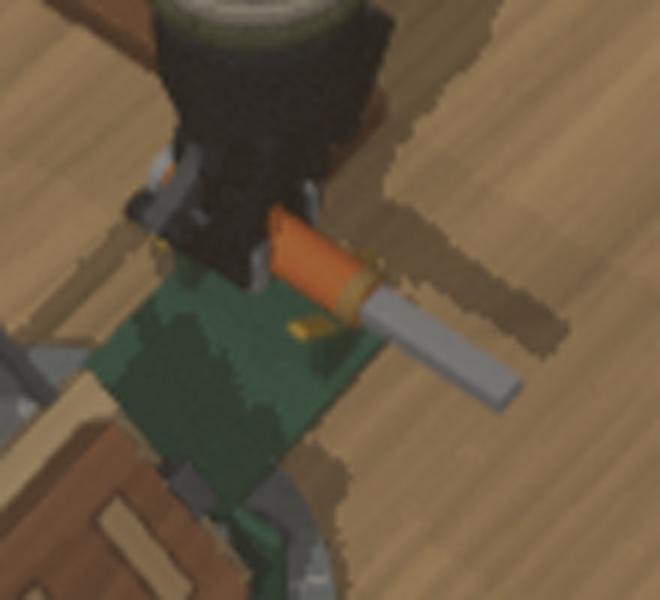

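Well centred; lower slowly by about 14 mm, watching the force.

send_rows:
  motion:
    - [10,0,0.004,0.0005,0,0,0]
    - [10,0,0.008,0.0005,0,0,0]
    - [10,0,0.012,0.0005,0,0,0]
    - [10,0,0.0135,0.0005,0,0,0]
    - [10,0,0.0135,0.0005,0,0,0]

```text
clock: 17.38
position: [0.5187, -0.0464, 0.0766]
ee_rot: [-0.707, -0.021, 0.021, 0.707]
ft_force: [0.0, 0.3, 0.2]
grip_width: 0.262
```

send_rows:
  motion:
    - [10,0,0.001,0,0,0,0]
    - [10,0,0.002,0,0,0,0]
    - [10,0,0.002,0,0,0,0]

```text
clock: 17.63
position: [0.5201, -0.046, 0.0762]
ee_rot: [-0.706, -0.022, 0.02, 0.707]
ft_force: [-1.9, 1.6, 13.9]
grip_width: 0.26
```

send_rows:
  motion:
    - [10,0,-0.0015,0,0,0,0]
    - [10,0,-0.0015,0,0,0,0]
    - [50,0,-0.0015,0,0,0,0]
    - [50,0,-0.0015,0,0,0,0]
    - [50,0,-0.0015,0,0,0,0]
    - [50,0,-0.0015,0,0,0,0]
    - [50,0,-0.03,0,0,0,0]
    - [50,0,-0.06,0,0,0,0]
    - [50,0,-0.1,0,0,0,0]
    - [50,0,-0.14,0,0,0,0]

```text
clock: 18.47
position: [0.5178, -0.0468, 0.2157]
ee_rot: [0.707, 0.02, -0.021, -0.707]
ft_force: [1.2, -0.0, 0.9]
grip_width: 0.502
```

send_rows:
  motion:
    - [50,-0.04,-0.04,0,0,0,0]
    - [50,-0.08,-0.07,0,0,0,0]
    - [50,-0.1,-0.09,0,0,0,0]
    - [50,-0.1,-0.09,0,0,0,0]
    - [50,-0.1,-0.09,0,0,0,0]

```text
clock: 18.88
position: [0.4186, -0.0527, 0.3071]
ee_rot: [-0.706, -0.022, 0.019, 0.707]
ft_force: [1.4, -0.2, 0.3]
grip_width: 0.5
```

```bash
python3 ch.py
```

```text
[ 0.41856329 -0.0527359   0.30713211] [ 1.36174803 -0.16888039  0.30007601] [[0.998, 0.005, -0.058], [0.058, 0.002, 0.998], [0.005, -1.0, 0.001]]
s 343 [ 0.5212 -0.0472  0.0983] dir [0.998 0.056 0.007] yaw 3.2 pitch 0.4 [ 0.4762 -0.0497  0.0979] [ 0.5723 -0.0443  0.0986] z98 0.1045
w 162 [ 0.4696 -0.0491  0.0926] dir [ 0.92  -0.391  0.025] yaw -23.0 pitch 1.4 [ 0.4626 -0.0461  0.0924] [ 0.499  -0.0616  0.0934] z98 0.1012
t 135 [ 0.5341 -0.0461  0.1117] dir [ 0.133 -0.036 -0.99 ] yaw -15.1 pitch -82.1 [ 0.4611 -0.0264  0.6547] [ 0.5379 -0.0471  0.0829] z98 0.2828
```

View pics/wc.png

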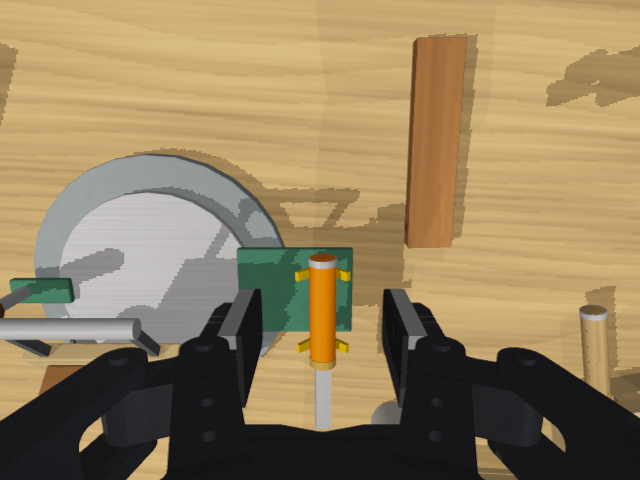

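View pics/sc.png

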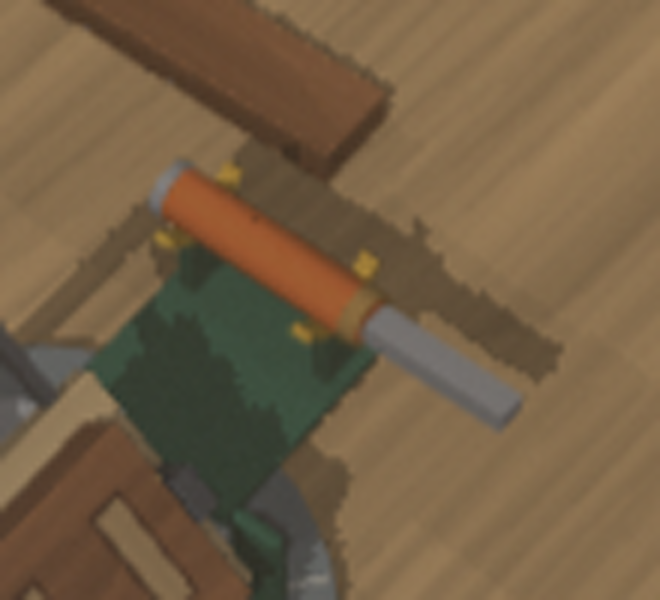

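```bash
python3 tilt.py
python3 - <<'E'
from h import *
c=cam('wrist')
P=np.full((480,640,3),9.); ok=c['range_z']>0; P[ok]=pts(c,ok)
for nm,u in (('handle',322),):
  col=P[250:380,u]; print([(v+250,col[v].round(3).tolist()) for v in list(range(0,12,2))+list(range(110,125,2))])
h=cv2.cvtColor(c['pixels'],cv2.COLOR_RGB2HSV)
m=(h[...,0]>20)&(h[...,0]<32)&(h[...,1]>150)&(P[...,2]>.06)&(P[...,2]<.098)&(abs(P[...,0]-.517)<.06)&(abs(P[...,1]+.046)<.03)
k,l,st,ce=cv2.connectedComponentsWithStats(m.astype(np.uint8))
for i in range(1,k):
  if st[i,4]>15: p=P[l==i]; print(st[i],p.mean(0).round(4),p.min(0).round(4),p.max(0).round(4))
E
python3 al.py
```

```text
scene 2270 1204 n [0.706 0.046 0.707] tilt 45.03 yaw 3.7 [ 0.593 -0.211  0.136]
wrist 1964 831 n [0.145 0.126 0.981] tilt 11.06 yaw 40.88 [ 0.54  -0.239  0.152]
top 881 283 n [0.712 0.047 0.701] tilt 45.51 yaw 3.81 [ 0.591 -0.212  0.137]
[(250, [0.474, -0.048, 0.041]), (252, [0.476, -0.048, 0.042]), (254, [0.478, -0.048, 0.042]), (256, [0.466, -0.049, 0.087]), (258, [0.466, -0.049, 0.093]), (260, [0.466, -0.049, 0.099]), (360, [0.558, -0.044, 0.103]), (362, [0.561, -0.043, 0.101]), (364, [0.562, -0.043, 0.103]), (366, [0.565, -0.043, 0.102]), (368, [0.566, -0.043, 0.103]), (370, [0.567, -0.043, 0.104]), (372, [0.574, -0.043, 0.096]), (374, [0.577, -0.042, 0.095])]
[295 269  14  13 140] [ 0.4836 -0.0657  0.0903] [ 0.4796 -0.0716  0.0827] [ 0.4883 -0.0602  0.0954]
[337 269  13  14 136] [ 0.4814 -0.0297  0.0903] [ 0.4774 -0.0349  0.0826] [ 0.486  -0.0241  0.0956]
[297 340  13  15 131] [ 0.5531 -0.0612  0.09  ] [ 0.5492 -0.0668  0.0833] [ 0.5588 -0.0557  0.095 ]
[336 340  13  15 132] [ 0.5509 -0.0256  0.0901] [ 0.5471 -0.031   0.0817] [ 0.5559 -0.0198  0.0952]
[ 0.41902187 -0.05232102  0.30343282] [-0.10279345  0.77726554 -0.72953622] 0.49841714566064765
grip (np.float64(0.1979), np.float64(124.46))
scene mark 42 [ 0.663  -0.2042  0.04  ] (np.float64(0.1324), np.float64(4.87))
scene ptr? [251 279  19  12  72] [ 0.4423 -0.1901  0.037 ] (np.float64(0.0923), np.float64(164.03))
scene ptr? [238 292  11  17  63] [ 0.4436 -0.2457  0.037 ] (np.float64(0.0924), np.float64(-160.9))
scene ptr? [307 320  14  24 109] [ 0.6247 -0.1943  0.037 ] (np.float64(0.096), np.float64(12.74))
top mark 14 [ 0.6633 -0.208   0.042 ] (np.float64(0.1326), np.float64(3.25))
top ptr? [390 190   2   3   6] [ 0.6398 -0.2125  0.037 ] (np.float64(0.1088), np.float64(1.58))
top ptr? [381 247  26   6  56] [ 0.441  -0.2238  0.037 ] (np.float64(0.0904), np.float64(-174.72))
```

View pics/top_al.png

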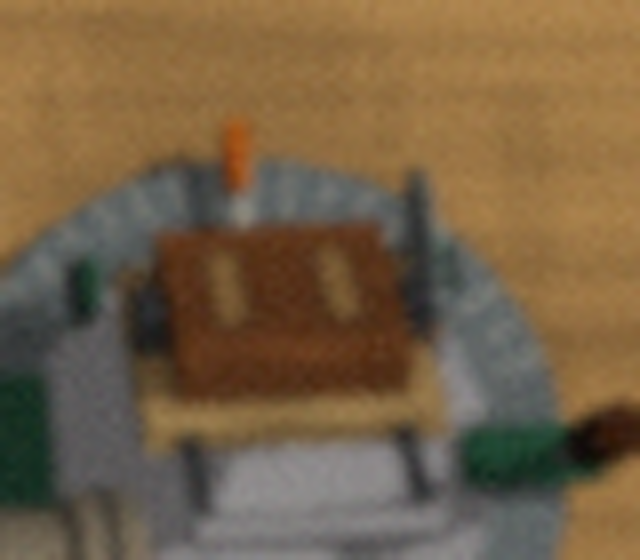

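View pics/scene_al.png

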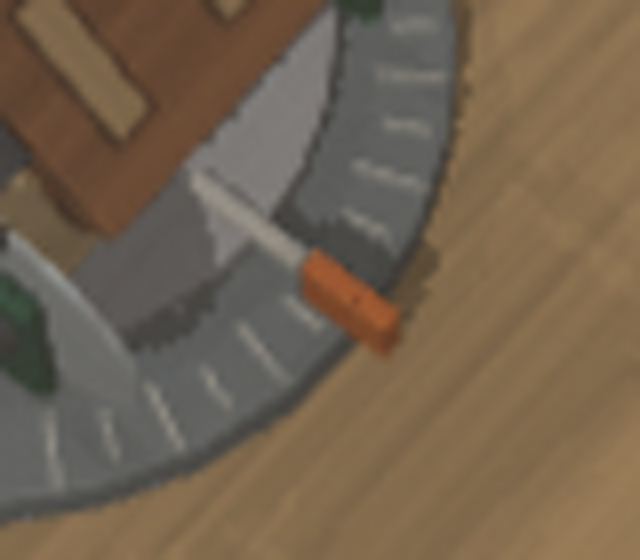

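Run:
```python
from h import *
c=cam('top'); save(c,'tend.png')
```

```text
(no output)
```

View pics/tend.png

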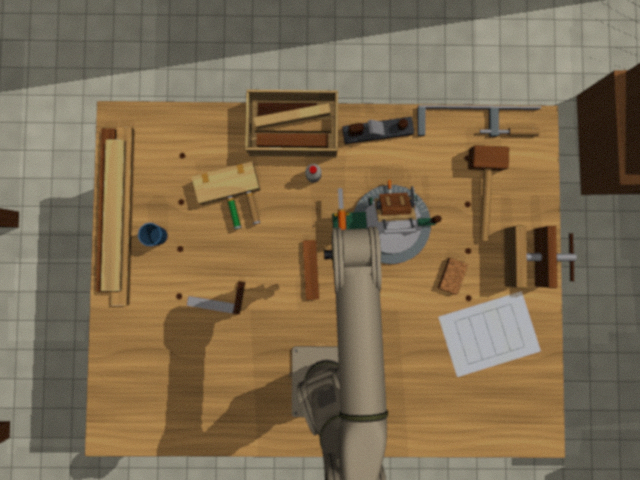

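```bash
python3 -c "
from workcell import *
print(hand_in())"
```

```text
the job is handed in; nothing more can be done
None
```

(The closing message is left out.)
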